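# Tighten the die cap nut of a clay extruder, by hand and then with a wrench

## Task

Spin the big hexagonal cap nut on the leaning clay extruder clockwise with the fingers until it is snug, and no farther by hand. Then fit the open-ended wrench on it and tighten it until the red line on the nut meets the red line on the flange. Take the wrench off without loosening the nut, lay it flat on the bare table away from the extruder, and leave the pots and tools around as they are.

Things in the scene. Friction and masses are not known exactly. Their poses are not given: they have to be found in the camera images.
- extruder_stand: Fixed plywood stand (base 170x130x18 mm, origin under it on the table, x away from the robot at yaw 0). It holds an aluminium barrel, 43 mm wide, leaning 0.56 rad (32 deg) from vertical towards the stand's -x. The barrel's upper end is a flange 84 mm wide, 6 mm thick; its top face centre is at [-0.026, 0, 0.145] m in the stand's frame.
- die_nut: Captive steel hexagonal cap nut on the flange, turning about the leaning barrel's axis without moving along it; brass die with a black star in its end. 56 mm across flats (65 over corners), 30 mm high. Origin on the axis at its lower face (flange top); z points out along the axis, x to the corner with the red line (corners every 60 deg).
- nut_line (a point): Point 36 mm from the axis along the nut's x (in line with the nut's red line), at the flange's top face.
- flange_line (a point): Point on the red line of the flange's top face, 36 mm from the axis, on the right-hand side as seen from the robot. The two points coincide when the lines meet.
- nut_run (a joint): Angle of the nut in its loose run, rad, growing clockwise as seen looking down on the nut. Turns easily (0.25 N m) up to 2.0, where it is snug: the red lines then still stand 0.6 rad apart. It also turns back this easily.
- nut_tighten (a joint): Further clockwise angle of the nut after it is snug, rad: 0 at the start; takes 0.7 N m to turn and stays where it is left; the red lines meet at 0.60, a hard stop comes at 0.9.
- wrench: Open-ended wrench lying flat, 0.28 kg: steel head 12 mm thick, black grip sleeve 24 mm wide and 24 mm high, from x=-79 to -185 mm (hold at -110). Origin on the underside below the jaw's centre, z up, handle along -x. Jaw opens to +x: faces 59 mm apart, prongs to x=19 then flaring to 31, throat at x=-34, head 94 mm wide. On the nut the handle lies over a corner; 0.1 rad free play each way.
- green_pot: Glaze pot with a green label, 63 mm wide, 89 mm high, back left. Bystander.
- magenta_pot: Glaze pot with a magenta label, 61 mm wide, 73 mm high, left. Bystander.
- yellow_pot: Glaze pot with a yellow label, 60 mm wide, 69 mm high, right, behind the turntable. Bystander.
- wood_rib: Flat wooden rib, 102 x 48 x 8 mm, front left. Bystander.
- blue_tile: Teal glaze test tile, 60 x 36 x 8 mm, front. Bystander.

How it is judged:
By the outcome, as a careful person would: the job done as asked, in the order asked, and still so for the second after the job is handed in, with the robot touching nothing.
It also fails if it takes over 64 s, if anything falls off the work surface, if the arm or the gripper's body presses on something with over 40 N, if the wrist force passes 120 N, or if a joint passes its speed limit or range.

## Robot

A 6-joint arm with a two-finger parallel gripper is mounted at the origin on a cart in front of the work surface, level with it; the furniture and walls round the work are solid. World frame = base frame: x ahead of the robot, y to its left, z up, the work surface at z = 0. Lengths are in mm, angles in rad, forces in N, time in s.
With the tool pointing down it reaches from about 350 to 875 mm from the base axis. Payload 4.2 kg.
Tool frame: the origin (TCP) lies at the very end of the fingers, on their centre line; the grasp point (between the pads) lies 19 mm behind it (pinch_z is the distance from the TCP to the grasp point, in mm); z points along the fingers, y is the line along which they close (so a half turn about z gives the same grasp; the last joint's range is limited). The gripper opens to 85 mm and grips with 20 to 120 N. Pads are 22 mm wide; open, the fingers measure 114 mm over their backs; the gripper's body (76 mm by 85 mm) begins 54 mm behind the grasp point. The pads swing forward as they close: fully open they stand 13 mm farther back than shut.
Start: joints at [-0.862, 0.385, 0.008, 0, -1.194, -0.259], TCP at [271.753, -562.805, 231.312] pointing down, gripper open.
Joint ranges: [-3.14, 3.14], [-1.21, 2.06], [-1.07, 1.41], [-3.16, 2.05], [-2.99, -0.16], [-3.1, 3.1]. Speed limits (rad/s): [2.79, 2.79, 3.14, 3.14, 3.14, 3.14].

## Interface

Orientations are given as a unit quaternion [x, y, z, w].
In Python, from bench import * gives the robot as it stands.
- The arm moves only by the tool arm_command, never from a script. Its argument "steps" is one flat list of numbers, 4 for each row, row after row: the shift along the tool's x, y, z in m, then the turn about the tool's z in rad. In form: [tx, ty, tz, roll, tx, ty, tz, roll, ...]. A call has 1 to 20 rows; each row shifts and turns the commanded pose from where the row before left it, along the tool's axes as they then stand; what a row does not reach is not made up. A row lasts 1/8 s, in which the tool goes at most 62.5 mm and 10.7 degrees, less where a joint would pass 70% of its speed; a pose out of reach is approached as far as the arm can. A call with a gripper value outside its range is refused whole. "grip" is the finger opening in m, from 0 to 0.0854, set as the call begins (left out, the last holds). The fingers move at their own pace and stop on an object; the grip force is fixed at half the most. Time passes only in rows, so rows that do not move let the fingers close. It gives the time, the measured TCP pose, the force, the opening and the grip force at its end, in the units of the state.
- read_state(): the state, without advancing time (a new reading comes with each control period).
- get_image(name): name is "scene" or "top" or "wrist"; returns the picture (400x640x3 uint8, red, green, blue); there is no depth.
- get_calibration(name): a dict with "camera_matrix" (3x3 intrinsics, pixels), "cam_to_world" (4x4, takes a point from camera to world coordinates). Camera axes: x right, y down, z forward; pixel columns grow to the right and rows downward; lengths in mm; the calibration is good to about 2 mm. A picture is of the moment at which its call begins: read the wrist's pose just before it. get_calibration takes no time and is no camera call; for the wrist camera it gives the pose at the moment of the call.
- job_done(): hands the job in; it is judged then, once.
The state is a dict: "clock": time; "joints": joint angles; "joint_vel": joint speeds; "joint_efforts": joint torques, N m; "position": TCP position; "ee_rot": TCP orientation; "contact_force": force on the tool from outside, world axes, zero at the start; "wrist_torque": the same for the moment, N m; "gripper_width": finger opening in mm; "grasp_force": force on a finger pad.
Only numpy, scipy, OpenCV 4.12 (cv2) and the standard library are available. Lean on these libraries where they do the work, as an engineer would, in place of code of your own. Each camera call takes 0.05 s, during which the arm holds its last target. There are 200 camera calls.

## Working session

There is one attempt and no reset: what is moved stays moved. The work goes in short steps, Python scripts to look and compute and a tool call to move; the robot and the scene stay as the last step left them, time stands still between calls to the robot, and variables do not carry over. Pictures are saved under pics/ and viewed, at most 10 in all, crops included, and the job is handed in when it is done.

Besides the shell and the picture viewer there is one more tool, called after "Request:" as name(argument=value, ...), one argument or row to a line, values as JSON. arm_command: Moves the arm, as the interface text tells. Its arguments: {"type":"object","properties":{"steps":{"type":"array","items":{"type":"number"}},"grip":{"type":"number"}},"required":["steps"]}

```bash
ls; mkdir -p pics; python3 - <<'E'
from bench import *
import cv2
for n in ("scene","top"):
    im=get_image(n); c=get_calibration(n); cv2.imwrite(f"pics/{n}0.png",im[:,:,::-1])
    print(n,c["camera_matrix"],c["cam_to_world"])
s=read_state(); print(s["clock"],s["position"],s["ee_rot"],s["joints"])
E
```

```text
pics
scene [[497.93481761   0.         322.23447349]
 [  0.         497.93481761 197.67535531]
 [  0.           0.           1.        ]] [[ 8.45143749e-01 -3.20825232e-01  4.27554924e-01 -9.49260269e+01]
 [-5.34067615e-01 -5.40386900e-01  6.50195187e-01 -9.88850488e+02]
 [ 2.24460580e-02 -7.77851637e-01 -6.28046977e-01  1.06893954e+03]
 [ 0.00000000e+00  0.00000000e+00  0.00000000e+00  1.00000000e+00]]
top [[467.46405948   0.         320.25815261]
 [  0.         467.46405948 206.96729132]
 [  0.           0.           1.        ]] [[ 3.81642006e-02 -9.75671705e-01  2.15889367e-01  2.84332379e+02]
 [-9.99271124e-01 -3.74456295e-02  7.41927419e-03 -2.25697397e+01]
 [ 8.45337353e-04 -2.16015161e-01 -9.76389643e-01  1.44917311e+03]
 [ 0.00000000e+00  0.00000000e+00  0.00000000e+00  1.00000000e+00]]
0.1 [ 271.54848274 -562.36901642  230.34382173] [-2.22913751e-01  9.74837707e-01  9.15802111e-04 -2.58243865e-04] [-8.62381004e-01  3.85474264e-01  6.78294031e-03 -4.24164181e-04
 -1.19396675e+00 -2.58653842e-01]
```

View pics/scene0.png

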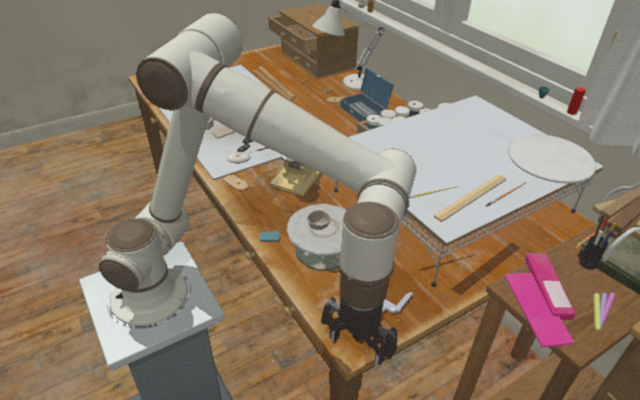

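View pics/top0.png

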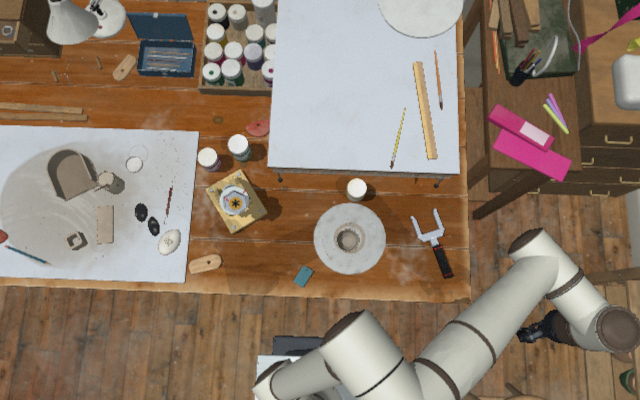

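Scene view: the arm blocks the far right, with the extruder at about (297,178) and the turntable at (320,235). Top view: the extruder nut is at (235,201), the wrench jaw at (426,225) with its handle end at (447,275), the yellow pot at (357,188), the turntable at (350,238), the tile at (304,276) and the rib at (205,264).

```bash
cat > h.py <<'E'
from bench import *
import numpy as np, cv2
from scipy.spatial.transform import Rotation as R
def ray(c,px,z):
    K=c["camera_matrix"];T=c["cam_to_world"]
    d=T[:3,:3]@np.linalg.solve(K,[px[0],px[1],1.]);o=T[:3,3]
    return o+d*(z-o[2])/d[2]
def proj(c,p):
    T=c["cam_to_world"];q=T[:3,:3].T@(np.asarray(p,float)-T[:3,3]);q=c["camera_matrix"]@q
    return q[:2]/q[2]
def snap(n):
    s=read_state();c=get_calibration(n);im=get_image(n)[:,:,::-1].copy();return s,c,im
E
python3 - <<'E'
from h import *
s,c,im=snap("top")
print("nut",ray(c,(235,201),165)[:2],"jaw",ray(c,(426,225),6)[:2],"end",ray(c,(447,275),12)[:2])
for p in((237,171),(268,207),(231,232),(207,190)):print("base?",ray(c,p,18)[:2])
a=cv2.resize(im[160:250,190:290],None,fx=6,fy=6,interpolation=cv2.INTER_CUBIC)
cv2.imwrite("pics/t1.png",a)
w=get_calibration("wrist");print(w)
print(R.from_quat(s["ee_rot"]).as_matrix().round(3))
# black sleeve
m=((im.max(2)<60)*255).astype(np.uint8);m[:,:400]=0;m[:,465:]=0;m[:235]=0;m[285:]=0
ys,xs=np.nonzero(m);print(len(xs));r=cv2.minAreaRect(np.c_[xs,ys].astype(np.float32));print(r)
for p in cv2.boxPoints(r):print(ray(c,p,12)[:2])
E
```

```text
nut [576.28013214 228.187426  ] jaw [ 558.27749863 -345.14933762] end [ 404.48918229 -406.19571412]
base? [707.99734633 258.13744733]
base? [594.39036071 152.02312263]
base? [510.79413327 261.62608531]
base? [641.93039606 348.0695652 ]
{'camera_matrix': array([[354.85860266,   0.        , 314.19239308],
       [  0.        , 354.85860266, 203.70017566],
       [  0.        ,   0.        ,   1.        ]]), 'cam_to_world': array([[-4.34460133e-01,  8.65268565e-01,  2.50109382e-01,
         2.07859356e+02],
       [ 9.00690722e-01,  4.17131248e-01,  1.21481463e-01,
        -5.94046430e+02],
       [ 7.85652843e-04,  2.78050052e-01, -9.60566266e-01,
         3.73641428e+02],
       [ 0.00000000e+00,  0.00000000e+00,  0.00000000e+00,
         1.00000000e+00]])}
[[-0.901 -0.435 -0.001]
 [-0.435  0.901  0.002]
 [ 0.     0.002 -1.   ]]
285
((442.363037109375, 261.3013610839844), (34.76122283935547, 9.597373962402344), 69.44395446777344)
[ 489.58458349 -360.89868054]
[ 501.1514172  -388.84671707]
[ 402.48545002 -424.30651632]
[ 391.24445949 -396.71896689]
```

View pics/t1.png

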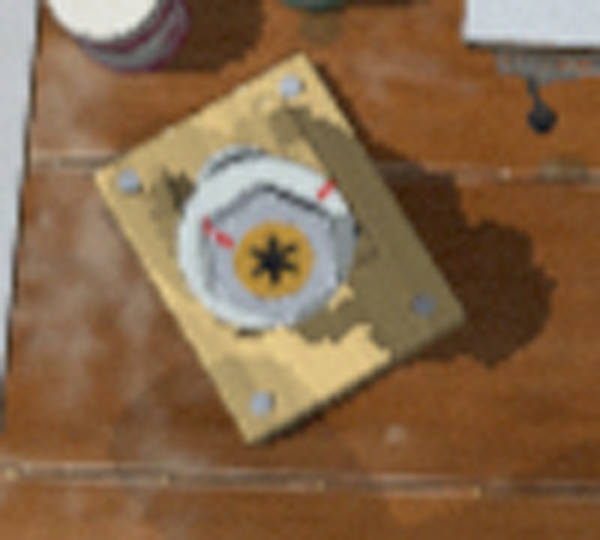

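Top crop: the stand's yaw is about 31° and it leans down-right towards the robot. The flange's red line is at crop (325,190) and the nut's red line at crop (215,232). I'll move the wrist camera over the nut for accurate values.

Request:
arm_command(
  steps=[-0.0395,0.0386,-0.0113,0,-0.0395,0.0386,-0.0113,0,-0.0395,0.0386,-0.0113,0,-0.0395,0.0386,-0.0113,0,-0.0395,0.0386,-0.0113,0,-0.0395,0.0386,-0.0113,0,-0.0395,0.0386,-0.0113,0,-0.0395,0.0386,-0.0113,0,-0.0395,0.0386,-0.0113,0,-0.0395,0.0386,-0.0113,0,-0.0395,0.0386,-0.0113,0,-0.0395,0.0386,-0.0113,0,-0.0395,0.0386,-0.0113,0,-0.0395,0.0386,-0.0113,0,-0.0395,0.0386,-0.0113,0,0,0,0,0,0,0,0,0],
)

```text
clock: 2.28
position: [553.3, 216.1, 400.1]
ee_rot: [-0.223, 0.975, -0.0, -0.001]
contact_force: [0.3, 0.0, -0.5]
gripper_width: 85.2
grasp_force: 0.0
```

```bash
python3 - <<'E'
from h import *
s,c,im=snap("wrist");np.savez("w1.npz",K=c["camera_matrix"],T=c["cam_to_world"])
cv2.imwrite("pics/w1.png",im)
print(s["clock"],s["position"],s["ee_rot"],s["joints"].round(3) if hasattr(s["joints"],"round") else s["joints"])
hsv=cv2.cvtColor(im,cv2.COLOR_BGR2HSV)
m=(((hsv[...,0]<6)|(hsv[...,0]>173))&(hsv[...,1]>150)&(hsv[...,2]>100)).astype(np.uint8)
n,l,st,ce=cv2.connectedComponentsWithStats(m)
for i in range(1,n):
  if st[i,4]>4: print(st[i],ce[i])
u=proj(c,(576,228,165));print(u)
x,y=(int(v) for v in u);x0,y0=max(x-130,0),max(y-110,0)
cv2.imwrite("pics/w1c.png",cv2.resize(im[y0:y0+220,x0:x0+260],None,fx=3,fy=2.7,interpolation=cv2.INTER_CUBIC) if 0 else cv2.resize(im[y0:y0+190,x0:x0+260],None,fx=3,fy=3,interpolation=cv2.INTER_CUBIC));print("crop",x0,y0)
E
```

```text
2.275 [553.33255849 216.13619166 400.11243944] [-2.23180556e-01  9.74776779e-01 -3.14897120e-04 -7.55220122e-04] [ 0.645  0.27   0.253 -0.    -1.555 -1.765]
[330 202   6   6  16] [332.5 204.5]
[284 206   8   4  13] [287.46153846 207.23076923]
[337 209   2   7  12] [337.5 212. ]
[233 311   3   3   6] [233.83333333 312.        ]
[228 315   5   7  17] [230.23529412 318.11764706]
[315.8087044  192.83213556]
crop 185 82
```

View pics/w1c.png

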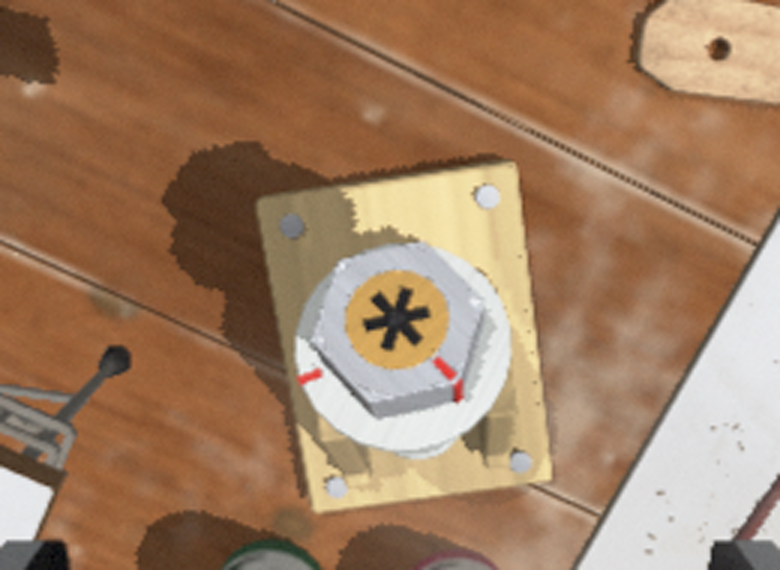

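```bash
cat >> h.py <<'E'
def wcal(f):
    d=np.load(f);return {"camera_matrix":d["K"],"cam_to_world":d["T"]}
def hit(c,px,P0,n):
    K=c["camera_matrix"];T=c["cam_to_world"];d=T[:3,:3]@np.linalg.solve(K,[px[0],px[1],1.]);o=T[:3,3]
    return o+d*((P0-o)@n)/(d@n)
E
python3 - <<'E'
from h import *
c=wcal("w1.npz");T=lambda p:(p[0]/3+185-.33,p[1]/3+82-.33)
C=[ray(c,T(p),18) for p in((258,200),(518,163),(551,482),(315,512))]
for p in C:print(p.round(1))
print([np.linalg.norm(C[i]-C[(i+1)%4]).round(1) for i in range(4)])
cen=np.mean(C,0)[:2]
d=(C[3]+C[2]-C[0]-C[1])[:2];psi=np.arctan2(d[1],d[0]);e=(C[0]-C[1]+C[3]-C[2])[:2];print("cen",cen,"yaw",np.degrees(psi),np.degrees(np.arctan2(e[1],e[0])))
# nut from top face
a=.56
ux=np.array([np.cos(psi),np.sin(psi),0]);uy=np.array([-np.sin(psi),np.cos(psi),0]);uz=np.array([0,0,1.])
n=-np.sin(a)*ux+np.cos(a)*uz;u=np.cos(a)*ux+np.sin(a)*uz
F=np.r_[cen,0]-26*ux+145*uz
P=hit(c,T((396,320)),F+30*n,n);print("F",F,"n",n,"die centre err (u,y)",(P-F-30*n)@u,(P-F-30*n)@uy)
F2=P-30*n
def ang(px,h):
    q=hit(c,T(px),F2+h*n,n)-F2-h*n;return np.degrees(np.arctan2(q@uy,q@u)),np.linalg.norm(q)
for nm,px,h in(("corner top",(459,384),30),("c2",(376,405),30),("c3",(314,330),30),("c4",(345,259),30),("c5",(418,245),30),("c6",(483,311),30),("nutline top in",(437,362),30),("nut line low",(459,398),2),("flange out",(300,380),0),("flange in",(321,374),0)):print(nm,ang(px,h))
print("F2",F2)
E
```

```text
[577.6 155.3  18. ]
[506.1 262.   18. ]
[646.3 355.4  18. ]
[716.4 249.9  18. ]
[np.float64(128.4), np.float64(168.4), np.float64(126.6), np.float64(168.0)]
cen [611.57671476 255.67641365] yaw 33.97159902271177 -56.28043458602633
F [590.01453367 241.14808455 145.        ] n [-0.4405205  -0.29681723  0.84725511] die centre err (u,y) -9.469963972729277 -1.4094614622100137
corner top (np.float64(35.51990989081321), np.float64(33.3490104841636))
c2 (np.float64(-19.733323146078433), np.float64(32.57959836813345))
c3 (np.float64(-91.05947780798742), np.float64(30.26877755685575))
c4 (np.float64(-148.9987682800342), np.float64(30.90845238212063))
c5 (np.float64(157.25404308052018), np.float64(30.272283057587348))
c6 (np.float64(87.83802483811515), np.float64(31.808865439872225))
nutline top in (np.float64(35.28677354711348), np.float64(21.962917829909735))
nut line low (np.float64(37.31386379149703), np.float64(31.77916982211262))
flange out (np.float64(-77.75560785045793), np.float64(42.1124893510629))
flange in (np.float64(-76.78386462291272), np.float64(33.59260770128486))
F2 [584.14812947 235.49582477 139.96968584]
```

```bash
python3 - <<'E'
from h import *
c=wcal("w1.npz");T=lambda p:(p[0]/3+185-.33,p[1]/3+82-.33)
t=get_calibration("top");U=lambda p:(p[0]/6+190-.42,p[1]/6+160-.42)
def tri(pw,pt):
    A=[];b=[]
    for cc,px in((c,T(pw)),(t,U(pt))):
        M=cc["cam_to_world"];d=M[:3,:3]@np.linalg.solve(cc["camera_matrix"],[px[0],px[1],1.]);d/=np.linalg.norm(d)
        Q=np.eye(3)-np.outer(d,d);A.append(Q);b.append(Q@M[:3,3])
    A=np.vstack(A);b=np.hstack(b);x=np.linalg.lstsq(A,b,rcond=None)[0];return x.round(1),np.abs(A@x-b).max().round(1)
print("die",tri((396,320),(273,260)))
print("flange mark",tri((311,377),(325,190)))
print("base corners",tri((258,200),(465,318)),tri((518,163),(250,442)),tri((551,482),(97,175)),tri((315,512),(305,55)))
print(c["cam_to_world"][:3,3])
E
```

```text
die (array([568.6, 225.5, 175.4]), np.float64(0.2))
flange mark (array([610.2, 208.9, 146. ]), np.float64(0.1))
base corners (array([578.8, 154.9,   8.5]), np.float64(0.4)) (array([506.4, 261. ,  19.7]), np.float64(0.8)) (array([636.5, 343.7,  52.6]), np.float64(0.6)) (array([717.8, 249.6,  13.4]), np.float64(0.9))
[489.70804916 184.83297955 543.3897132 ]
```

```bash
cat >> h.py <<'E'
psi=np.radians(34.0);al=.56
ux=np.array([np.cos(psi),np.sin(psi),0]);uy=np.array([-np.sin(psi),np.cos(psi),0]);uz=np.array([0,0,1.])
n=-np.sin(al)*ux+np.cos(al)*uz;u=np.cos(al)*ux+np.sin(al)*uz
F=np.array([582.7,234.9,145.])
def ang(c,px,h):
    q=hit(c,px,F+h*n,n)-F-h*n;return np.round([np.degrees(np.arctan2(q@uy,q@u)),np.linalg.norm(q)],1)
E
python3 - <<'E'
from h import *
c=wcal("w1.npz");T=lambda p:(p[0]/3+185-.33,p[1]/3+82-.33)
for nm,px,h in(("die",(396,320),30),("corner top",(459,384),30),("c2",(376,405),30),("c3",(314,330),30),("c4",(345,259),30),("c5",(418,245),30),("c6",(483,311),30),("nutline top in",(437,362),30),("nut line low",(459,398),2),("flange out",(300,380),0),("flange in",(321,374),0)):print(nm,ang(c,T(px),h))
E
```

```text
die [-25.4   0.4]
corner top [34.9 33.1]
c2 [-19.8  32.5]
c3 [-90.4  30. ]
c4 [-148.4   30.3]
c5 [157.3  29.5]
c6 [87.2 31.2]
nutline top in [34.4 21.8]
nut line low [36.8 31.4]
flange out [-77.6  41.8]
flange in [-76.5  33.4]
```

Measured: flange centre (582.7, 234.9, 145) with yaw 34°, nut line at +35° and flange line at −77° in the nut plane. That leaves about 78° of turning to snug. I'll lower the open fingers round the nut with the pads on the flats whose normal is at 125°.

Request:
arm_command(
  steps=[-0.0253,0.0028,0.03,0,0,0,0.05,-0.17,0,0,0.05,-0.17,0,0,0.05,-0.17,0,0,0.03,-0.17,0,0,0.02,0,0,0,0.008,0,0,0,0.008,0,0,0,0,0],
  grip=0.0854,
)

```text
clock: 3.45
position: [575.2, 229.4, 155.1]
ee_rot: [-0.535, 0.845, 0.0, 0.0]
contact_force: [-0.0, 0.5, 0.4]
gripper_width: 85.3
grasp_force: 0.0
```

```bash
cat >> h.py <<'E'
def st():
    s=read_state();r=R.from_quat(s["ee_rot"]).as_matrix()
    print(round(s["clock"],2),"p",np.round(s["position"],1),"xaz",np.degrees(np.arctan2(r[1,0],r[0,0])).round(1),"yaz",np.degrees(np.arctan2(r[1,1],r[0,1])).round(1),"f",np.round(s["contact_force"],1),"t",np.round(s["wrist_torque"],2),"w",round(s["gripper_width"],1),"g",round(s["grasp_force"],1),"j6",round(s["joints"][5],2));return s
E
python3 - <<'E'
from h import *
st()
E
```

```text
3.45 p [575.2 229.4 155.1] xaz -115.3 yaz 154.7 f [-0.   0.5  0.4] t [ 0.02 -0.01 -0.02] w 85.3 g 0.0 j6 -1.08
```

Request:
arm_command(
  steps=[0,0,0,0,0,0,0,0,0,0,0,0,0,0,0,0,0,0,0,0],
  grip=0.04,
)

```text
clock: 4.08
position: [573.7, 230.5, 156.6]
ee_rot: [-0.536, 0.844, 0.001, -0.0]
contact_force: [-7.4, 2.1, 8.0]
gripper_width: 56.3
grasp_force: 60.1
```

```bash
python3 - <<'E'
from h import *
st()
s,c,im=snap("wrist")
np.savez("w2.npz",K=c["camera_matrix"],T=c["cam_to_world"])
cv2.imwrite("pics/w2.png",im)
print(proj(c,F+30*n))
E
```

```text
4.08 p [573.7 230.5 156.6] xaz -115.2 yaz 154.8 f [-7.4  2.1  8. ] t [0.75 2.22 0.18] w 56.3 g 60.1 j6 -1.08
[319.41579995 270.79067623]
```

View pics/w2.png

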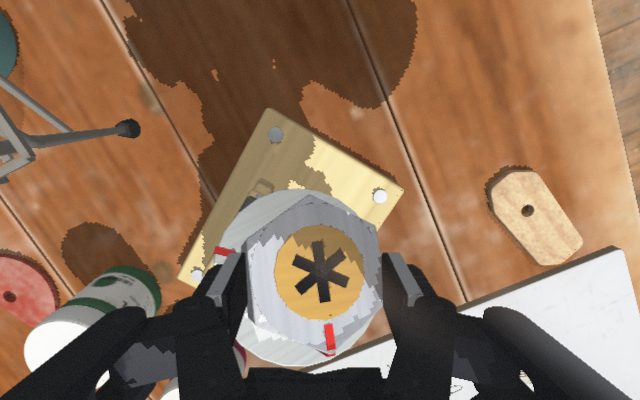

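The pads hold the nut across its flats (opening 56.3 mm), with the nut's red line at the bottom (330,338) and the flange's at (222,252). Now I turn it clockwise.

Request:
arm_command(
  steps=[0,0,0,0.1,0,0,0,0.1,0,0,0,0.1,0,0,0,0.1],
)

```text
clock: 4.62
position: [572.6, 230.7, 159.2]
ee_rot: [-0.358, 0.934, 0.001, -0.001]
contact_force: [-15.9, 2.3, 18.9]
gripper_width: 55.8
grasp_force: 60.1
```

```bash
python3 - <<'E'
from h import *
st()
E
```

```text
4.62 p [572.6 230.7 159.2] xaz -138.1 yaz 131.9 f [-15.9   2.3  18.9] t [2.08 5.31 1.21] w 55.8 g 60.1 j6 -1.48
```

Request:
arm_command(
  steps=[0,0,0,0,0,0,0,0,0,0,0,0],
  grip=0.07,
)

```text
clock: 5.0
position: [575.2, 229.6, 154.4]
ee_rot: [-0.357, 0.934, -0.0, -0.0]
contact_force: [-0.2, -1.1, 0.1]
gripper_width: 70.1
grasp_force: 0.0
```

Request:
arm_command(
  steps=[0,0,0,0,0,0,0,0,0,0,0,0,0,0,0,0],
  grip=0.04,
)

```text
clock: 5.5
position: [574.1, 231.0, 155.5]
ee_rot: [-0.357, 0.934, 0.001, -0.0]
contact_force: [-6.2, 4.0, 5.9]
gripper_width: 55.8
grasp_force: 61.7
```

Request:
arm_command(
  steps=[0,0,0,0.1,0,0,0,0.1,0,0,0,0.1,0,0,0,0.1,0,0,0,0.06],
)

```text
clock: 6.12
position: [574.1, 231.0, 159.7]
ee_rot: [-0.136, 0.991, 0.001, 0.001]
contact_force: [-14.7, 1.0, 21.2]
gripper_width: 54.8
grasp_force: 60.8
```

```bash
python3 - <<'E'
from h import *
st()
E
```

```text
6.12 p [574.1 231.  159.7] xaz -164.3 yaz 105.7 f [-14.7   1.   21.2] t [2.13 4.48 1.39] w 54.8 g 60.8 j6 -1.94
```

Request:
arm_command(
  steps=[0,0,0,0,0,0,0,0,0,0,0,0,0,0,0,0,0,0,0,-0.153,0,0,0,-0.153,0,0,0,-0.153,0,0,0,-0.153,0,0,0,-0.153,0,0,0,-0.153,0,0,0,0],
  grip=0.0854,
)

```text
clock: 7.5
position: [575.2, 229.6, 154.5]
ee_rot: [-0.559, 0.829, -0.0, -0.0]
contact_force: [0.2, -0.2, 0.8]
gripper_width: 85.0
grasp_force: 0.0
```

```bash
cat >> h.py <<'E'
def reds(im,c,near=70):
    hsv=cv2.cvtColor(im,cv2.COLOR_BGR2HSV)
    m=(((hsv[...,0]<8)|(hsv[...,0]>172))&(hsv[...,1]>130)&(hsv[...,2]>70)).astype(np.uint8)
    k,l,s,ce=cv2.connectedComponentsWithStats(m)
    for i in range(1,k):
        if s[i,4]>8:
            a=ang(c,ce[i],0);b=ang(c,ce[i],30)
            if a[1]<near: print("red",s[i],ce[i].round(1),"as flange",a,"as nut top",b)
E
python3 - <<'E'
from h import *
st()
s,c,im=snap("wrist");np.savez("w3.npz",K=c["camera_matrix"],T=c["cam_to_world"])
cv2.imwrite("pics/w3.png",im)
reds(im,c)
E
```

```text
7.5 p [575.2 229.6 154.5] xaz -112.1 yaz 157.9 f [ 0.2 -0.2  0.8] t [0.   0.01 0.01] w 85.0 g 0.0 j6 -1.03
red [216 243  23  13 158] [227.  249.5] as flange [-77.2  37.8] as nut top [-73.5  39. ]
red [272 314  23  26 231] [283.1 326.6] as flange [ 7.  25.2] as nut top [-10.8  25.1]
red [207 327  21   9  37] [216.9 330.5] as flange [-28.8  45.4] as nut top [-34.4  44.6]
red [258 329  16  16  46] [265.3 336.6] as flange [-3.4 32.4] as nut top [-16.  32.]
red [228 339   6   7  21] [230.4 341.5] as flange [-19.4  43.5] as nut top [-26.7  42.3]
red [231 345   5   4  11] [233.2 346.2] as flange [-16.3  43.9] as nut top [-24.1  42.4]
```

Request:
arm_command(
  steps=[0,0,0,0,0,0,0,0,0,0,0,0,0,0,0,0,0,0,0,0],
  grip=0.04,
)

```text
clock: 8.18
position: [573.9, 230.1, 156.0]
ee_rot: [-0.56, 0.829, 0.001, -0.001]
contact_force: [-5.1, 1.8, 6.1]
gripper_width: 59.2
grasp_force: 60.4
```

```bash
python3 - <<'E'
from h import *
st()
s,c,im=snap("wrist");np.savez("w4.npz",K=c["camera_matrix"],T=c["cam_to_world"])
im3=cv2.imread("pics/w3.png")
cv2.imwrite("pics/w4.png",np.hstack([cv2.resize(q[190:390,190:420],None,fx=1.7,fy=1.7,interpolation=cv2.INTER_CUBIC) for q in(im3,im)]))
reds(im,c)
E
```

```text
8.18 p [573.9 230.1 156. ] xaz -111.9 yaz 158.1 f [-5.1  1.8  6.1] t [0.66 1.92 0.16] w 59.2 g 60.4 j6 -1.02
red [214 243  22  10 143] [224.3 248. ] as flange [-77.3  38. ] as nut top [-73.5  39. ]
red [269 312  22  25 226] [279.6 324.3] as flange [ 6.3 25.1] as nut top [-10.9  25.2]
red [255 327  16  16  44] [262.2 334.3] as flange [-3.7 32.4] as nut top [-15.9  32. ]
```

View pics/w4.png

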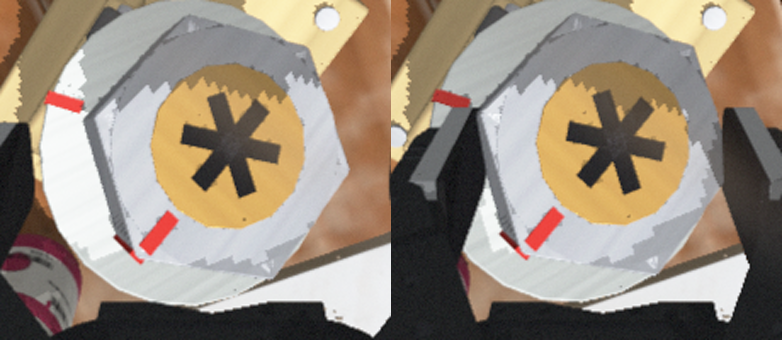

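The nut line is at −11°, and squeezing didn't move it. About 32° of free run remains, so I'll roll on in small amounts while watching it.

Request:
arm_command(
  steps=[0,0,0,0.09,0,0,0,0.09,0,0,0,0],
)

```text
clock: 8.6
position: [572.9, 230.1, 157.3]
ee_rot: [-0.484, 0.875, 0.001, -0.002]
contact_force: [-8.8, 0.4, 13.9]
gripper_width: 59.3
grasp_force: 57.4
```

```bash
python3 - <<'E'
from h import *
st()
s,c,im=snap("wrist");reds(im,c,42)
E
```

```text
8.6 p [572.9 230.1 157.3] xaz -122.2 yaz 147.8 f [-8.8  0.4 13.9] t [1.24 3.9  0.74] w 59.3 g 57.4 j6 -1.2
red [213 258   9   8  45] [216.6 261.6] as flange [-77.3  41.1] as nut top [-74.2  39.4]
red [264 310  22  24 216] [274.7 321.5] as flange [-10.9  25. ] as nut top [-20.3  25.1]
red [255 327  11  13  30] [259.4 332.7] as flange [-16.8  32.8] as nut top [-23.4  31.8]
```

Request:
arm_command(
  steps=[0,0,0,0.09,0,0,0,0.09,0,0,0,0.06,0,0,0,0],
)

```text
clock: 9.15
position: [572.3, 230.4, 158.6]
ee_rot: [-0.376, 0.926, 0.001, -0.001]
contact_force: [-13.7, -0.3, 19.9]
gripper_width: 58.5
grasp_force: 62.9
```

```bash
python3 - <<'E'
from h import *
st()
s,c,im=snap("wrist");reds(im,c,42)
E
```

```text
9.15 p [572.3 230.4 158.6] xaz -135.8 yaz 134.2 f [-13.7  -0.3  19.9] t [1.83 5.31 1.29] w 58.5 g 62.9 j6 -1.44
red [260 308  22  24 207] [270.5 319.7] as flange [-31.1  26.5] as nut top [-31.9  25.2]
red [256 331   6   6  13] [258.4 333.6] as flange [-31.5  34.6] as nut top [-32.1  31.9]
```

Request:
arm_command(
  steps=[0,0,0,0,0,0,0,0,0,0,0,-0.12,0,0,0,-0.12,0,0,0,0],
  grip=0.075,
)

```text
clock: 9.82
position: [575.2, 229.5, 154.1]
ee_rot: [-0.482, 0.876, -0.0, -0.0]
contact_force: [0.8, 0.5, 0.3]
gripper_width: 74.9
grasp_force: 0.0
```

Request:
arm_command(
  steps=[0,0,0,0,0,0,0,0,0,0,0,0,0,0,0,0],
  grip=0.04,
)

```text
clock: 10.32
position: [573.7, 230.5, 155.5]
ee_rot: [-0.482, 0.876, 0.001, -0.001]
contact_force: [-7.5, 2.9, 5.7]
gripper_width: 56.3
grasp_force: 60.6
```

```bash
python3 - <<'E'
from h import *
st()
s,c,im=snap("wrist");reds(im,c,42)
E
```

```text
10.32 p [573.7 230.5 155.5] xaz -122.3 yaz 147.7 f [-7.5  2.9  5.7] t [0.96 1.96 0.08] w 56.3 g 60.6 j6 -1.21
red [213 259  12   7  57] [218.  261.8] as flange [-77.5  40.4] as nut top [-74.5  38.8]
red [255 302  24  22 221] [266.7 312.7] as flange [-24.8  24.2] as nut top [-31.8  25. ]
red [247 317   8  12  24] [249.8 321.8] as flange [-29.2  32.2] as nut top [-34.1  31.8]
```

Request:
arm_command(
  steps=[0,0,0,0.04,0,0,0,0.04,0,0,0,0],
)

```text
clock: 10.75
position: [573.3, 230.9, 155.5]
ee_rot: [-0.448, 0.894, 0.001, -0.001]
contact_force: [-6.5, 2.4, 5.5]
gripper_width: 56.5
grasp_force: 58.3
```

```bash
python3 - <<'E'
from h import *
st()
s,c,im=snap("wrist");reds(im,c,42)
E
```

```text
10.75 p [573.3 230.9 155.5] xaz -126.8 yaz 143.2 f [-6.5  2.4  5.5] t [1.83 2.74 0.89] w 56.5 g 58.3 j6 -1.28
red [252 302  25  21 221] [263.8 312. ] as flange [-31.7  24.9] as nut top [-35.8  25.1]
red [246 318   7  10  18] [248.2 322.4] as flange [-33.9  33. ] as nut top [-36.8  31.8]
```

Request:
arm_command(
  steps=[0,0,0,0.04,0,0,0,0],
)

```text
clock: 11.05
position: [573.1, 230.9, 156.0]
ee_rot: [-0.43, 0.903, 0.001, -0.001]
contact_force: [-8.1, 2.8, 8.2]
gripper_width: 56.2
grasp_force: 58.0
```

```bash
python3 - <<'E'
from h import *
st()
s,c,im=snap("wrist");reds(im,c,42)
E
```

```text
11.05 p [573.1 230.9 156. ] xaz -129.0 yaz 141.0 f [-8.1  2.8  8.2] t [1.88 3.12 0.92] w 56.2 g 58.0 j6 -1.32
red [251 301  25  22 219] [263.  311.6] as flange [-35.   25.3] as nut top [-37.8  25.1]
red [245 319   7   8  16] [247.9 322.8] as flange [-36.2  33.4] as nut top [-38.2  31.8]
```

Request:
arm_command(
  steps=[0,0,0,0.04,0,0,0,0],
)

```text
clock: 11.35
position: [572.9, 230.6, 156.8]
ee_rot: [-0.412, 0.911, 0.001, -0.001]
contact_force: [-9.7, 1.6, 12.2]
gripper_width: 55.8
grasp_force: 58.8
```

```bash
python3 - <<'E'
from h import *
st()
s,c,im=snap("wrist");reds(im,c,42)
E
```

```text
11.35 p [572.9 230.6 156.8] xaz -131.3 yaz 138.7 f [-9.7  1.6 12.2] t [1.47 3.62 0.94] w 55.8 g 58.8 j6 -1.36
red [251 301  24  21 210] [262.8 310.9] as flange [-38.4  25.7] as nut top [-39.8  25.1]
red [246 319   5   7  13] [247.9 322.1] as flange [-39.   33.8] as nut top [-40.1  31.9]
```

Request:
arm_command(
  steps=[0,0,0,0.03,0,0,0,0],
)

```text
clock: 11.65
position: [572.9, 230.6, 157.1]
ee_rot: [-0.399, 0.917, 0.001, -0.001]
contact_force: [-12.5, 1.7, 15.5]
gripper_width: 56.2
grasp_force: 58.0
```

```bash
python3 - <<'E'
from h import *
st()
s,c,im=snap("wrist");reds(im,c,42)
E
```

```text
11.65 p [572.9 230.6 157.1] xaz -133.0 yaz 137.0 f [-12.5   1.7  15.5] t [1.59 4.33 1.08] w 56.2 g 58.0 j6 -1.39
red [251 300  24  22 211] [262.2 310.3] as flange [-41.  26.] as nut top [-41.5  25.1]
red [245 318   6   8  12] [247.5 321.7] as flange [-41.2  34.2] as nut top [-41.5  31.9]
```

Request:
arm_command(
  steps=[0,0,0,0.015,0,0,0,0],
)

```text
clock: 11.95
position: [572.7, 230.7, 157.2]
ee_rot: [-0.392, 0.92, 0.001, -0.001]
contact_force: [-10.4, 2.0, 14.6]
gripper_width: 55.9
grasp_force: 58.1
```

```bash
python3 - <<'E'
from h import *
st()
s,c,im=snap("wrist");reds(im,c,42)
E
```

```text
11.95 p [572.7 230.7 157.2] xaz -133.8 yaz 136.2 f [-10.4   2.   14.6] t [1.78 4.06 1.16] w 55.9 g 58.1 j6 -1.41
red [250 300  24  21 209] [261.8 310. ] as flange [-42.3  26.1] as nut top [-42.3  25.1]
red [245 318   6   7  13] [247.1 321.2] as flange [-42.4  34.3] as nut top [-42.4  31.8]
```

Request:
arm_command(
  steps=[0,0,0,0.015,0,0,0,0],
)

```text
clock: 12.25
position: [572.7, 230.8, 157.2]
ee_rot: [-0.386, 0.922, 0.001, -0.001]
contact_force: [-11.7, 1.1, 12.8]
gripper_width: 55.7
grasp_force: 59.2
```

```bash
python3 - <<'E'
from h import *
st()
s,c,im=snap("wrist");reds(im,c,42)
E
```

```text
12.25 p [572.7 230.8 157.2] xaz -134.6 yaz 135.4 f [-11.7   1.1  12.8] t [1.8  4.12 1.54] w 55.7 g 59.2 j6 -1.42
red [250 300  24  21 208] [261.4 310.2] as flange [-43.   26.3] as nut top [-42.7  25.1]
red [245 318   6   7  13] [247.  321.5] as flange [-42.9  34.4] as nut top [-42.6  31.8]
```

Snug: the last roll raised the torque by 0.4 N m while the nut stayed at −42.7°, which is 34.7° from the flange line. Now I release and go to view the wrench.

Request:
arm_command(
  steps=[0,0,0,0,0,0,0,0,0,0,0,0,0,0,-0.05,0,0,0,-0.05,0.111,0,0,-0.05,0.111,0,0,-0.05,0.111,0,0,0,0.11],
  grip=0.0854,
)

```text
clock: 13.3
position: [576.9, 230.1, 360.1]
ee_rot: [-0.169, 0.986, 0.002, 0.005]
contact_force: [-0.0, -0.7, -0.5]
gripper_width: 85.2
grasp_force: 0.0
```

```bash
python3 - <<'E'
from h import *
st()
s,c,im=snap("wrist");reds(im,c,45)
E
```

```text
13.3 p [576.9 230.1 360.1] xaz -160.5 yaz 109.5 f [-0.  -0.7 -0.5] t [ 0.01  0.01 -0.  ] w 85.2 g 0.0 j6 -1.87
red [297 186   7   9  29] [299.8 189.9] as flange [-68.1  22. ] as nut top [-43.2  25.1]
red [280 191   9   7  27] [283.7 193.9] as flange [-77.8  38.4] as nut top [-61.   37.6]
red [296 197   7   7  16] [299.1 200.2] as flange [-51.3  30. ] as nut top [-35.5  34.3]
```

Request:
arm_command(
  steps=[0.026,-0.045,0,0,0.026,-0.045,0,0,0.026,-0.045,0,0,0.026,-0.045,0,0,0.026,-0.045,0,0,0.026,-0.045,0,0,0.026,-0.045,0,0,0.026,-0.045,0,0,0.026,-0.045,0,0,0.026,-0.045,0,0,0.026,-0.045,0,0,0.026,-0.045,0,0,0,0,0,0,0,0,0,0],
)

```text
clock: 15.1
position: [463.7, -384.0, 353.7]
ee_rot: [-0.171, 0.985, 0.001, -0.001]
contact_force: [0.8, -0.0, -0.5]
gripper_width: 85.1
grasp_force: 0.0
```

```bash
python3 - <<'E'
from h import *
st()
s,c,im=snap("wrist");np.savez("w5.npz",K=c["camera_matrix"],T=c["cam_to_world"])
cv2.imwrite("pics/w5.png",im)
m=((im.max(2)<70)*255).astype(np.uint8)
k,l,sx,ce=cv2.connectedComponentsWithStats(m)
for i in range(1,k):
    if sx[i,4]>800:
        ys,xs=np.nonzero(l==i);r=cv2.minAreaRect(np.c_[xs,ys].astype(np.float32));print(sx[i],[np.round(ray(c,p,24)[:2],1) for p in cv2.boxPoints(r)])
E
```

```text
15.1 p [ 463.7 -384.   353.7] xaz -160.3 yaz 109.7 f [ 0.8 -0.  -0.5] t [ 0.07 -0.02 -0.01] w 85.1 g 0.0 j6 -0.8
[ 438    0  202   69 8594] [array([ 254.2, -307.1]), array([ 144. , -100.5]), array([199.2, -49. ]), array([ 315.8, -264.2])]
[ 305  111   18   62 1039] [array([ 412.4, -415.5]), array([ 405. , -394.9]), array([ 480. , -367.5]), array([ 487.8, -389.1])]
[    0   262   640   138 38327] [array([ 762.9, -762.9]), array([449.1, 113.1]), array([660.4, 255.5]), array([1015.4, -736.5])]
```

View pics/w5.png

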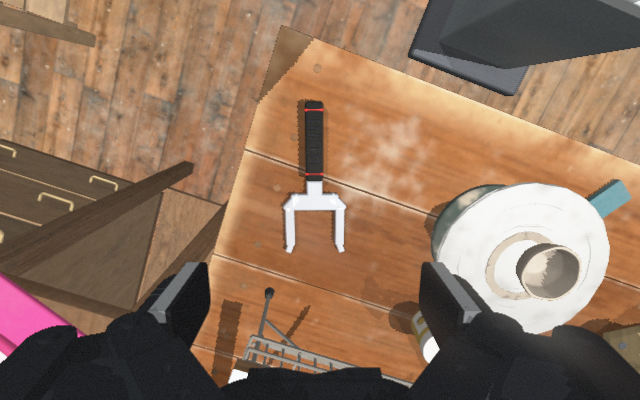

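```bash
python3 - <<'E'
from h import *
c=wcal("w5.npz")
a=ray(c,(314,100.5),24);b=ray(c,(314,180),24);l=ray(c,(289,250.5),12);r=ray(c,(341,250.5),12);hl=ray(c,(285,205),12);hr=ray(c,(344,205),12)
print("ends",a,b,np.linalg.norm(a-b),"tips",l,r,np.linalg.norm(l-r),"head",np.linalg.norm(hl-hr))
for p,q in((a,b),(a,(l+r)/2)):
    d=(q-p)[:2];print("az",np.degrees(np.arctan2(d[1],d[0])))
d=((l+r)/2-a)[:2];d/=np.linalg.norm(d);print("origin from end",a[:2]+185*d,"from sleeve front",b[:2]+79*d,"from tips",(l+r)[:2]/2-31*d)
o=(a[:2]+185*d+b[:2]+79*d+(l+r)[:2]/2-31*d)/3
print("hold",o-110*d,o)
s=st();M=R.from_quat(s["ee_rot"]).as_matrix();print("tool delta to hold",M.T@(np.r_[o-110*d,0]-s["position"]))
E
```

```text
ends [ 396.25817899 -408.97781577   24.        ] [ 494.04913005 -373.91687291   24.        ] 103.88618687589428 tips [ 609.15907802 -371.90745724   12.        ] [ 583.22564088 -299.53022852   12.        ] 76.8830696460453 head 84.00366349395578
az 19.724255530028017
az 20.123614601497998
origin from end [ 569.96439743 -345.32917341] from sleeve front [ 568.22638009 -346.73718239] from tips [ 567.08483095 -346.38429106]
hold [ 465.14042429 -383.99535432] [ 568.42520282 -346.15021562]
15.15 p [ 464.  -383.5  354.2] xaz -160.2 yaz 109.8 f [ 0.2 -0.4 -0.2] t [0.03 0.01 0.04] w 85.6 g 0.0 j6 -0.8
tool delta to hold [ -1.15421149  -1.20656519 354.20236711]
```

The wrench lies at az 20°, its origin at (568,−346), with the sleeve at image (314,100–180) and the prongs at (285–345, 250). The sizes agree with those given. I'll grip the sleeve at −135 mm.

Request:
arm_command(
  steps=[0.024,-0.0012,0.05,0,0,0,0.055,0,0,0,0.055,0,0,0,0.055,0,0,0,0.055,0,0,0,0.05,0,0,0,0.015,0,0,0,0.008,0,0,0,0.005,0,0,0,0,0],
  grip=0.0854,
)

```text
clock: 16.4
position: [442.6, -393.5, 8.1]
ee_rot: [-0.172, 0.985, -0.001, 0.001]
contact_force: [0.0, -0.9, -0.4]
gripper_width: 85.6
grasp_force: 0.0
```

Request:
arm_command(
  steps=[0,0,0,0,0,0,0,0,0,0,0,0,0,0,0,0,0,0,0,0,0,0,0,0,0,0,0,0],
  grip=0.01,
)

```text
clock: 17.27
position: [442.1, -393.4, 7.3]
ee_rot: [-0.172, 0.985, -0.0, 0.0]
contact_force: [0.0, 0.4, 4.3]
gripper_width: 22.7
grasp_force: 60.8
```

```bash
python3 - <<'E'
from h import *
st()
E
```

```text
17.27 p [ 442.1 -393.4    7.3] xaz -160.2 yaz 109.8 f [0.  0.4 4.3] t [0.28 0.19 0.03] w 22.7 g 60.8 j6 -0.77
```

Gripped (22.7 mm). Next I lift, roll to the nut's heading and carry it over the extruder.

Request:
arm_command(
  steps=[0,0,-0.04,0,0,0,-0.05,0,0,0,-0.03,-0.12,0,0,-0.03,-0.12,0,0,-0.03,-0.12,0,0,-0.03,-0.12,0,0,0,-0.122,0,0,0,0],
)

```text
clock: 18.27
position: [441.1, -392.5, 215.3]
ee_rot: [-0.455, 0.89, 0.001, -0.0]
contact_force: [-0.4, -0.4, -4.1]
gripper_width: 22.5
grasp_force: 60.0
```

Request:
arm_command(
  steps=[-0.0429,0.0215,0,0,-0.0429,0.0215,0,0,-0.0429,0.0215,0,0,-0.0429,0.0215,0,0,-0.0429,0.0215,0,0,-0.0429,0.0215,0,0,-0.0429,0.0215,0,0,-0.0429,0.0215,0,0,-0.0429,0.0215,0,0,-0.0429,0.0215,0,0,-0.0429,0.0215,0,0,-0.0429,0.0215,0,0,0,0,0,0,0,0,0,0],
)

```text
clock: 20.02
position: [532.3, 174.9, 215.2]
ee_rot: [-0.455, 0.89, -0.0, -0.002]
contact_force: [-0.1, -0.4, -2.9]
gripper_width: 22.6
grasp_force: 59.9
```

```bash
python3 - <<'E'
from h import *
st()
s,c,im=snap("wrist");np.savez("w6.npz",K=c["camera_matrix"],T=c["cam_to_world"])
s2,c2,im2=snap("scene");p=proj(c2,(550,200,180)).astype(int)
x0,y0=p[0]-75,p[1]-70;print("scene crop",x0,y0)
a=cv2.resize(im2[y0:y0+140,x0:x0+150],(429,400),interpolation=cv2.INTER_CUBIC)
cv2.imwrite("pics/w6.png",np.hstack([im[:, 130:500],a]))
E
```

```text
20.02 p [532.3 174.9 215.2] xaz -125.8 yaz 144.2 f [-0.1 -0.4 -2.9] t [-0.18  0.06  0.02] w 22.6 g 59.9 j6 -1.23
scene crop 213 78
```

View pics/w6.png

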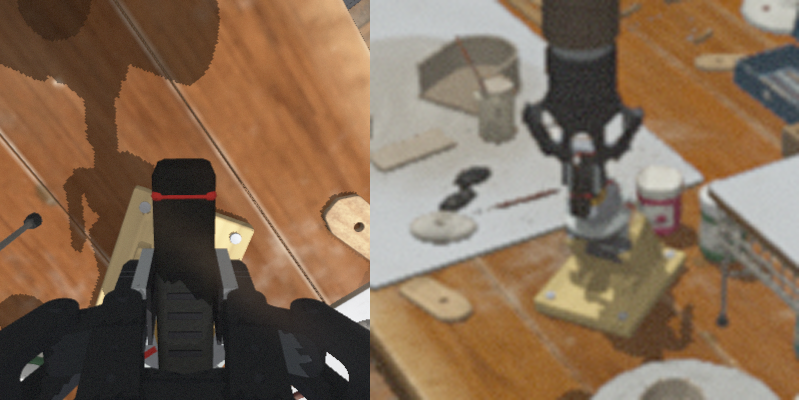

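The wrench is held over the nut, with its tail end at about wrist px (315,160). I'll press it down on the nut's upper corner so that it pitches in the grip to match the lean.

Request:
arm_command(
  steps=[0,0,0.009,0,0,0,0.009,0,0,0,0.006,0,0,0,0.006,0,0,0,0.006,0,0,0,0,0],
)

```text
clock: 20.88
position: [533.7, 174.9, 182.2]
ee_rot: [-0.456, 0.89, -0.0, 0.001]
contact_force: [-2.4, -2.2, 4.1]
gripper_width: 22.8
grasp_force: 61.3
```

```bash
cat >> h.py <<'E'
def tail(im):
    # row of the sleeve's red ring and tail end in the wrist view
    hsv=cv2.cvtColor(im,cv2.COLOR_BGR2HSV);m=(((hsv[...,0]<8)|(hsv[...,0]>172))&(hsv[...,1]>120)&(hsv[...,2]>70)).astype(np.uint8)
    k,l,s,ce=cv2.connectedComponentsWithStats(m)
    return [(s[i].tolist(),ce[i].round(1).tolist()) for i in range(1,k) if s[i,4]>40]
def pitchrow(c,pos,xaz,hold=-135,dz=7,ring=-176):
    w=-np.array([np.cos(np.radians(xaz)),np.sin(np.radians(xaz)),0])
    for th in range(-15,50,5):
        t=np.radians(th);d=np.cos(t)*w+np.sin(t)*uz;nn=-np.sin(t)*w+np.cos(t)*uz
        piv=np.asarray(pos)+uz*(14-dz)
        print(th,proj(c,piv+(ring-hold)*d+10*nn).round(0),end="; ")
    print()
E
python3 - <<'E'
from h import *
c=wcal("w6.npz");pitchrow(c,(532.3,174.9,215.2),-125.8);r=cv2.imread("pics/w6.png");print(tail(r))
s=st();s,c,im=snap("wrist");pitchrow(c,s["position"],-125.8);print(tail(im));cv2.imwrite("pics/w7.png",im)
E
```

```text
-15 [315. 205.]; -10 [315. 198.]; -5 [315. 192.]; 0 [315. 187.]; 5 [315. 183.]; 10 [315. 180.]; 15 [315. 178.]; 20 [315. 177.]; 25 [315. 176.]; 30 [315. 177.]; 35 [315. 178.]; 40 [315. 179.]; 45 [315. 182.]; 
[([151, 191, 66, 10, 347], [183.6, 196.1]), ([674, 196, 7, 28, 82], [677.6, 208.3]), ([657, 228, 20, 9, 60], [664.8, 231.8]), ([144, 347, 13, 12, 78], [149.4, 352.0])]
20.88 p [533.7 174.9 182.2] xaz -125.7 yaz 144.3 f [-2.4 -2.2  4.1] t [-0.51  0.65  0.05] w 22.8 g 61.3 j6 -1.23
-15 [315. 206.]; -10 [315. 199.]; -5 [315. 193.]; 0 [315. 188.]; 5 [315. 183.]; 10 [315. 180.]; 15 [315. 178.]; 20 [315. 177.]; 25 [315. 176.]; 30 [315. 177.]; 35 [315. 178.]; 40 [315. 179.]; 45 [315. 182.]; 
[([282, 189, 65, 10, 378], [313.9, 193.8]), ([42, 346, 53, 24, 310], [61.2, 353.6])]
```

Request:
arm_command(
  steps=[0,0,0.006,0,0,0,0.006,0,0,0,0.006,0,0,0,0.006,0,0,0,0,0],
)

```text
clock: 21.55
position: [533.8, 175.0, 158.0]
ee_rot: [-0.456, 0.89, -0.0, 0.001]
contact_force: [-2.8, -3.9, 5.4]
gripper_width: 22.7
grasp_force: 62.5
```

```bash
python3 - <<'E'
from h import *
s=st();s,c,im=snap("wrist");print(tail(im))
E
```

```text
21.55 p [533.8 175.  158. ] xaz -125.8 yaz 144.2 f [-2.8 -3.9  5.4] t [-0.64  0.41 -0.06] w 22.7 g 62.5 j6 -1.23
[([285, 191, 60, 9, 315], [314.4, 194.7]), ([22, 361, 52, 28, 398], [39.0, 372.1])]
```

Request:
arm_command(
  steps=[-0.001,0,0.006,0,-0.001,0,0.006,0,-0.001,0,0.005,0,0,0,0,0],
)

```text
clock: 22.1
position: [535.2, 176.5, 142.2]
ee_rot: [-0.456, 0.89, -0.001, -0.0]
contact_force: [-5.9, -7.1, 12.0]
gripper_width: 22.6
grasp_force: 65.8
```

```bash
python3 - <<'E'
from h import *
s=st();s,c,im=snap("wrist");print(tail(im))
E
```

```text
22.1 p [535.2 176.5 142.2] xaz -125.7 yaz 144.3 f [-5.9 -7.1 12. ] t [-1.52  1.2  -0.04] w 22.6 g 65.8 j6 -1.23
[([286, 196, 57, 9, 287], [314.0, 199.9]), ([8, 372, 51, 28, 398], [24.9, 382.7])]
```

The wrench is pitched to about 31° and lies flush on the nut's top. I'll lift, back off downhill and drop to the insertion line.

Request:
arm_command(
  steps=[0,0,-0.03,0,0,0,-0.03,0,0.044,-0.001,0,0,0.044,-0.001,0,0,0.044,-0.001,0,0,0,0,0.04,0,0,0,0.04,0,0,0,0.04,0,0,0,0.03,0,0,0,0,0,0,0,0,0],
)

```text
clock: 23.52
position: [461.4, 69.5, 50.6]
ee_rot: [-0.456, 0.89, -0.0, 0.001]
contact_force: [-0.5, 0.7, -2.3]
gripper_width: 22.8
grasp_force: 63.6
```

```bash
python3 - <<'E'
from h import *
s=st();s,c,im=snap("wrist");print(tail(im));np.savez("w8.npz",K=c["camera_matrix"],T=c["cam_to_world"])
s2,c2,im2=snap("scene");p=proj(c2,(550,180,140)).astype(int)
x0,y0=p[0]-60,p[1]-55
t,ct,imt=snap("top")
q=proj(ct,(540,190,130)).astype(int);print("top crop",q-45)
cv2.imwrite("pics/w8.png",np.hstack([cv2.resize(im2[y0:y0+110,x0:x0+110],(400,400),interpolation=cv2.INTER_CUBIC),cv2.resize(imt[q[1]-45:q[1]+45,q[0]-45:q[0]+45],(400,400),interpolation=cv2.INTER_CUBIC)]))
E
```

```text
23.52 p [461.4  69.5  50.6] xaz -125.7 yaz 144.3 f [-0.5  0.7 -2.3] t [-0.09  0.01 -0.02] w 22.8 g 63.6 j6 -1.12
[([286, 196, 57, 9, 288], [313.8, 199.8])]
top crop [204 171]
```

View pics/w8.png

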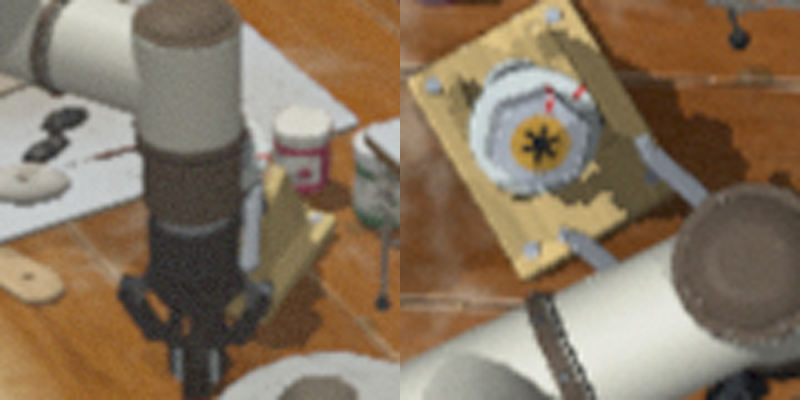

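The two prongs (right panel tips at about (650,150) and (572,240)) point at the nut. I'll check the lateral offset numerically.

```bash
python3 - <<'E'
from h import *
ct=get_calibration("top");T=lambda p:((p[0]-400)*.225+204-.4,p[1]*.225+171-.4)
w=np.array([np.cos(np.radians(54.3)),np.sin(np.radians(54.3)),0]);lat=np.array([-w[1],w[0],0])
w3=np.cos(np.radians(30.5))*w+np.sin(np.radians(30.5))*uz;nn=-np.sin(np.radians(30.5))*w+np.cos(np.radians(30.5))*uz
P=np.array([461.4,69.5,60.6]);tip=P+166*w3-9*nn;print("pred tip",tip)
L=ray(ct,T((570,236)),tip[2]);Rr=ray(ct,T((648,148)),tip[2]);print(L,Rr,np.linalg.norm(L-Rr),"mid",(L+Rr)/2)
print("lat of tips rel pred",((L+Rr)/2-tip)@lat)
for h in(0,11,30):
    A=F+h*n;print("axis lat rel TCP line",h,(A-P)@lat)
# insert target
for h in (11,): print("target TCP",F+h*n-135*w3+15*nn-10*uz)
E
```

```text
pred tip [547.52968255 189.36213658 137.09670581]
[517.03590109 208.9650962  137.09670581] [576.76316544 162.79817061 137.09670581] 75.48994055644077 mid [546.89953326 185.88163341 137.09670581]
lat of tips rel pred -1.519283182355478
axis lat rel TCP line 0 -1.9880154536742958
axis lat rel TCP line 11 0.03914627283212344
axis lat rel TCP line 30 3.54060743679775
target TCP [505.53587351 130.98865136  88.72656463]
```

Request:
arm_command(
  steps=[0,0.001,0.006,0,-0.0086,0,-0.0051,0,-0.0086,0,-0.0051,0,-0.0086,0,-0.0051,0,-0.0086,0,-0.0051,0,0,0,0,0],
)

```text
clock: 24.42
position: [480.5, 98.3, 64.8]
ee_rot: [-0.456, 0.89, 0.0, 0.001]
contact_force: [-0.5, -1.0, -2.5]
gripper_width: 22.3
grasp_force: 63.6
```

```bash
python3 - <<'E'
from h import *
s=st();s,c,im=snap("wrist");print(tail(im))
E
```

```text
24.43 p [480.5  98.3  64.8] xaz -125.7 yaz 144.3 f [-0.5 -1.  -2.5] t [-0.13  0.09 -0.05] w 22.3 g 63.6 j6 -1.16
[([286, 196, 57, 9, 288], [314.1, 199.7])]
```

Request:
arm_command(
  steps=[-0.0086,0,-0.0051,0,-0.0086,0,-0.0051,0,0,0,0,0],
)

```text
clock: 24.85
position: [490.6, 112.4, 75.0]
ee_rot: [-0.456, 0.89, 0.0, 0.001]
contact_force: [-0.7, 2.1, -1.9]
gripper_width: 22.4
grasp_force: 63.6
```

```bash
python3 - <<'E'
from h import *
s=st();s,c,im=snap("wrist");print(tail(im))
E
```

```text
24.85 p [490.6 112.4  75. ] xaz -125.7 yaz 144.3 f [-0.7  2.1 -1.9] t [0.29 0.27 0.22] w 22.4 g 63.6 j6 -1.17
[([286, 196, 57, 10, 289], [313.9, 199.8])]
```

Request:
arm_command(
  steps=[-0.0086,0,-0.0051,0,0,0,0,0],
)

```text
clock: 25.15
position: [495.4, 119.1, 79.9]
ee_rot: [-0.456, 0.89, 0.0, 0.001]
contact_force: [-1.3, 2.6, -2.2]
gripper_width: 22.4
grasp_force: 63.6
```

```bash
python3 - <<'E'
from h import *
s=st()
E
```

```text
25.15 p [495.4 119.1  79.9] xaz -125.7 yaz 144.3 f [-1.3  2.6 -2.2] t [0.45 0.29 0.22] w 22.4 g 63.6 j6 -1.18
```

Request:
arm_command(
  steps=[-0.0086,0,-0.0051,0,0,0,0,0],
)

```text
clock: 25.4
position: [500.6, 126.2, 85.1]
ee_rot: [-0.456, 0.89, 0.0, 0.001]
contact_force: [-1.7, 2.0, -1.8]
gripper_width: 22.7
grasp_force: 63.6
```

```bash
python3 - <<'E'
from h import *
s=st();s,c,im=snap("wrist");print(tail(im))
t,ct,imt=snap("top");reds(imt,ct,50)
q=proj(ct,(560,210,140)).astype(int);print("top crop",q-45)
cv2.imwrite("pics/w9.png",cv2.resize(imt[q[1]-45:q[1]+45,q[0]-45:q[0]+45],(540,540),interpolation=cv2.INTER_CUBIC))
E
```

```text
25.4 p [500.6 126.2  85.1] xaz -125.7 yaz 144.3 f [-1.7  2.  -1.8] t [0.56 0.39 0.27] w 22.7 g 63.6 j6 -1.18
[([286, 196, 57, 10, 294], [313.7, 199.8])]
top crop [197 163]
```

View pics/w9.png

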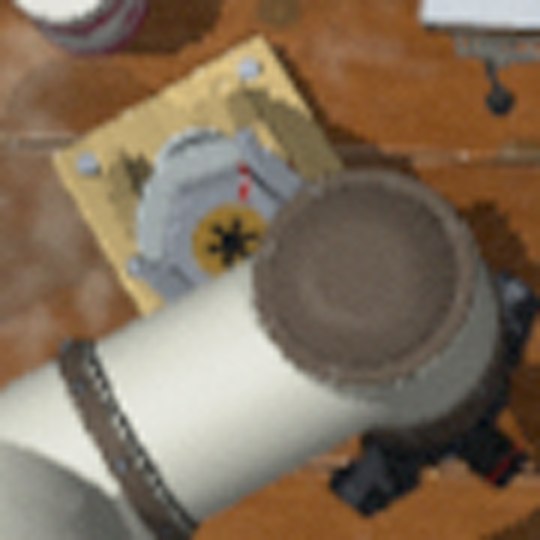

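Both prongs flank the nut, and the red lines are still apart at crop (243,180). I'll finish the insertion and compute the tightening arc.

Request:
arm_command(
  steps=[-0.0043,0,-0.0025,0,0,0,0,0],
)

```text
clock: 25.75
position: [501.6, 128.4, 86.8]
ee_rot: [-0.456, 0.89, -0.0, -0.001]
contact_force: [-3.3, -0.1, -2.6]
gripper_width: 22.3
grasp_force: 63.5
```

```bash
cat >> h.py <<'E'
def arc(f0,f1,k,L=135,p=15):
    def pose(f):
        f=np.radians(f);w=np.cos(f)*u+np.sin(f)*uy;az=np.arctan2(w[1],w[0]);h=np.array([-w[1],w[0],0])/np.hypot(w[0],w[1])
        nn=np.cross(w,h);return -L*w+p*nn,az
    fs=np.linspace(f0,f1,k+1);out=[]
    for a,b in zip(fs[:-1],fs[1:]):
        pa,aa=pose(a);pb,ab=pose(b);d=pb-pa
        x=-np.array([np.cos(aa),np.sin(aa),0]);y=np.array([-np.sin(aa),np.cos(aa),0])
        out+=[round(d@x/1000,4),round(d@y/1000,4),round(-d[2]/1000,4),round(-(ab-aa),4)]
    print("az",np.degrees(pose(f0)[1]).round(1),np.degrees(pose(f1)[1]).round(1));print(out)
E
python3 - <<'E'
from h import *
s=st();arc(17.3,-17.1,10);arc(-17.1,-25,3)
E
```

```text
25.75 p [501.6 128.4  86.8] xaz -125.8 yaz 144.2 f [-3.3 -0.1 -2.6] t [-0.12  0.7   0.28] w 22.3 g 63.5 j6 -1.19
az 54.2 14.0
[np.float64(-0.0009), np.float64(0.0085), np.float64(0.0012), np.float64(0.0689), np.float64(-0.0007), np.float64(0.0086), np.float64(0.001), np.float64(0.0696), np.float64(-0.0006), np.float64(0.0086), np.float64(0.0007), np.float64(0.0702), np.float64(-0.0005), np.float64(0.0086), np.float64(0.0004), np.float64(0.0706), np.float64(-0.0004), np.float64(0.0087), np.float64(0.0001), np.float64(0.0708), np.float64(-0.0002), np.float64(0.0087), np.float64(-0.0001), np.float64(0.0708), np.float64(-0.0001), np.float64(0.0087), np.float64(-0.0004), np.float64(0.0706), np.float64(0.0), np.float64(0.0086), np.float64(-0.0007), np.float64(0.0703), np.float64(0.0001), np.float64(0.0086), np.float64(-0.001), np.float64(0.0697), np.float64(0.0003), np.float64(0.0085), np.float64(-0.0012), np.float64(0.069)]
az 14.0 5.2
[np.float64(0.0003), np.float64(0.0065), np.float64(-0.0011), np.float64(0.0522), np.float64(0.0004), np.float64(0.0064), np.float64(-0.0013), np.float64(0.0516), np.float64(0.0004), np.float64(0.0064), np.float64(-0.0014), np.float64(0.051)]
```

Request:
arm_command(
  steps=[-0.0009,0.0085,0.0012,0.069,-0.0007,0.0086,0.001,0.07,-0.0006,0.0086,0.0007,0.07,-0.0005,0.0086,0.0004,0.07,0,0,0,0],
)

```text
clock: 26.38
position: [478.2, 153.5, 83.9]
ee_rot: [-0.329, 0.944, -0.0, -0.0]
contact_force: [-2.7, -0.8, -1.6]
gripper_width: 22.5
grasp_force: 63.9
```

```bash
python3 - <<'E'
from h import *
s=st();s,c,im=snap("wrist");print(tail(im));reds(im,c,50)
t,ct,imt=snap("top");reds(imt,ct,50)
t,ct,imt=snap("scene");reds(imt,ct,50)
E
```

```text
26.38 p [478.2 153.5  83.9] xaz -141.6 yaz 128.4 f [-2.7 -0.8 -1.6] t [-0.01  0.73  0.47] w 22.5 g 63.9 j6 -1.54
[([286, 196, 57, 10, 288], [314.0, 199.8])]
```

```bash
cat >> h.py <<'E'
def redpx(n,near=48):
    s,c,im=snap(n);b=im.astype(int)
    m=((b[...,2]-np.maximum(b[...,0],b[...,1])>45)).astype(np.uint8)
    k,l,sx,ce=cv2.connectedComponentsWithStats(m,connectivity=8)
    for i in range(1,k):
        a=ang(c,ce[i],0)
        if a[1]<near and sx[i,4]>=2: print(n,"area",sx[i,4],ce[i].round(1),"flange",a,"nut",ang(c,ce[i],30))
    return im
E
python3 - <<'E'
from h import *
im=redpx("top",60);redpx("scene",60)
print("nut centre px",proj(get_calibration("top"),F+30*n), "line px", proj(get_calibration("top"),F+30*n+25*(np.cos(np.radians(-42.7))*u+np.sin(np.radians(-42.7))*uy)))
# die gold visible?
hsv=cv2.cvtColor(im,cv2.COLOR_BGR2HSV);q=proj(get_calibration("top"),F+30*n).astype(int)
print(im[q[1]-9:q[1]+10:3,q[0]-12:q[0]+15:3].tolist())
E
```

```text
top area 5 [238.2 194.2] flange [-63.8  21.3] nut [-48.5  26.3]
scene area 2 [296.5 142. ] flange [-7.9 31.9] nut [-42.4  26. ]
nut centre px [235.25195727 202.94247512] line px [237.16450198 194.43531178]
[[[172, 171, 162], [153, 152, 143], [121, 114, 110], [130, 124, 119], [153, 146, 139], [134, 128, 186], [131, 126, 121], [177, 166, 160], [104, 109, 110]], [[171, 170, 163], [158, 150, 143], [152, 143, 138], [143, 140, 132], [156, 169, 174], [121, 122, 184], [177, 168, 162], [155, 150, 143], [176, 167, 158]], [[170, 171, 162], [160, 151, 147], [138, 137, 133], [51, 113, 145], [47, 108, 138], [51, 116, 150], [156, 163, 164], [138, 131, 130], [147, 142, 136]], [[160, 158, 150], [144, 136, 131], [73, 123, 147], [44, 105, 133], [59, 69, 76], [84, 96, 108], [70, 79, 90], [70, 83, 94], [69, 78, 89]], [[130, 123, 118], [147, 139, 132], [88, 136, 156], [71, 81, 92], [72, 85, 98], [69, 77, 88], [64, 73, 86], [65, 76, 87], [60, 66, 80]], [[139, 133, 127], [111, 106, 103], [103, 108, 114], [73, 84, 96], [68, 78, 91], [72, 82, 92], [73, 83, 97], [75, 85, 98], [72, 83, 96]], [[139, 144, 145], [131, 126, 120], [81, 92, 105], [70, 82, 94], [74, 87, 96], [80, 92, 105], [79, 93, 104], [80, 92, 105], [80, 93, 108]]]
```

Request:
arm_command(
  steps=[-0.0004,0.0087,0.0001,0.071,-0.0002,0.0087,-0.0001,0.071,-0.0001,0.0087,-0.0004,0.07,0,0,0,0],
)

```text
clock: 27.12
position: [464.3, 175.7, 83.9]
ee_rot: [-0.227, 0.974, 0.0, -0.0]
contact_force: [-2.1, -0.2, -3.1]
gripper_width: 22.2
grasp_force: 63.6
```

```bash
python3 - <<'E'
from h import *
s=st();redpx("top",60);redpx("scene",60);s,c,im=snap("wrist");print(tail(im))
E
```

```text
27.12 p [464.3 175.7  83.9] xaz -153.8 yaz 116.2 f [-2.1 -0.2 -3.1] t [0.48 0.85 0.86] w 22.2 g 63.6 j6 -1.8
top area 6 [239.7 194.2] flange [-72.2  23.9] nut [-56.5  27.9]
scene area 2 [297.5 143. ] flange [-17.6  30.4] nut [-53.1  27.7]
[([286, 196, 57, 10, 293], [313.9, 199.8])]
```

```bash
cat >> h.py <<'E'
def wred(c,im,ctr,rad=7):
    b=im.astype(float);r=b[...,2]-np.maximum(b[...,0],b[...,1]);r[r<18]=0
    x,y=np.round(ctr).astype(int);Y,X=np.mgrid[y-rad:y+rad+1,x-rad:x+rad+1];w=r[y-rad:y+rad+1,x-rad:x+rad+1]
    if w.sum()<30: return None
    p=np.array([(X*w).sum(),(Y*w).sum()])/w.sum();return p.round(2),w.sum().round(0),"flange",ang(c,p,0),"top",ang(c,p,30)
def on(f,r,h): f=np.radians(f);return F+h*n+r*(np.cos(f)*u+np.sin(f)*uy)
E
python3 - <<'E'
from h import *
for nm in("top","scene"):
    c=get_calibration(nm);im=cv2.imread(f"pics/{nm}0.png")
    print(nm,"start flange",wred(c,im,proj(c,on(-77.3,38,0)),4));print("  start nut top",wred(c,im,proj(c,on(34.5,26,30)),4), "pred",proj(c,on(34.5,26,30)))
    s,c,im=snap(nm)
    print(" now flange",wred(c,im,proj(c,on(-77.3,38,0)),4));print("  now nut",wred(c,im,proj(c,on(-57,25,30)),4))
    for f in(-50,-55,-60,-65,-70,-77):print(f,proj(c,on(f,25,30)).round(1),end=" ")
    print()
    x,y=proj(c,on(-65,32,15)).astype(int);b=im.astype(int);print((b[...,2]-np.maximum(b[...,0],b[...,1]))[y-8:y+9,x-8:x+9],x-8,y-8)
E
```

```text
top start flange (array([243.85, 190.81]), np.float64(554.0), 'flange', array([-75.8,  39. ]), 'top', array([-65.1,  41.9]))
  start nut top (array([227.68, 199.76]), np.float64(1199.0), 'flange', array([52.8, 18.2]), 'top', array([34.6, 23.1])) pred [226.71095764 199.34364681]
 now flange (array([240.17, 193.42]), np.float64(392.0), 'flange', array([-71.4,  26.4]), 'top', array([-57.1,  30.4]))
  now nut (array([238.53, 195.68]), np.float64(1213.0), 'flange', array([-73.7,  18.4]), 'top', array([-54.1,  22.7]))
-50 [238.3 194.7] -55 [239. 195.] -60 [239.7 195.3] -65 [240.4 195.7] -70 [241.  196.1] -77 [241.8 196.8] 
[[ 13  20  24  20  18  18  21  22  21  12  16  17  14  15  15  14  15]
 [  1   8  16  19  19  20  22  23  23  16  11  13  14  15  13  14  16]
 [-12  -9  -3   0   3  11  18  21  23   9   0   3  11  13  15  13  14]
 [-10 -11 -10 -10  -8  -3   1   6  10   1 -16 -11   8  11  16  14  15]
 [-11 -11 -10 -12 -10 -10  -9 -10  -5 -10 -17 -12   8  17  15  13  15]
 [-11 -10 -12 -11 -11 -11  -8 -10 -10 -14 -16 -14   3  13  15  12  13]
 [-10 -12 -12 -10  -9  -7  -2  -3  -8 -14 -17 -14
[... 1679 characters left out ...]
 -1 -10  -9  -7  -5  -8  -7  -7   0  11  23  16   1]
 [ 32  33  31  16  -2 -11  -9  -6  -9  -9  -8  -5  -3   3  25  30  10]
 [ 32  33  23   6  -8  -7  -8  -9  -9  -8  -7  -4  -4   2  17  44  34]
 [ 33  27  15  -1 -10  -7  -7  -9  -8 -11   0   9   4   0  15  32  41]
 [ 26  11  -2  -9  -7  -9  -6  -6  -8  -5  22  44  41  21   9  13  25]
 [  5  -6 -10 -11  -8  -7  -7  -9  -9  -3   8  29  38  32  10   4   0]
 [-10  -9  -9  -8  -9 -10  -8  -6  -8  -5  -1   0  19  30  15   0   2]
 [-10  -7  -6  -9  -8  -7  -9  -9  -3  -4  -4  -3  16  27  18  10   7]
 [ -2  -2  -5  -5  -7  -9  -4  -6  -1  -5  -4   2  19  24  16  17  16]
 [ -3  -6  -3  -8  -9 -10  -6  -5  -1  -4   1  10  25  20  17  19  18]] 292 138
```

```bash
python3 - <<'E'
from h import *
arc(-6.6,-18.6,3);arc(-18.6,-28.6,4)
E
```

```text
az 26.2 12.3
[np.float64(-0.0), np.float64(0.01), np.float64(-0.0008), np.float64(0.0817), np.float64(0.0001), np.float64(0.01), np.float64(-0.0012), np.float64(0.0809), np.float64(0.0003), np.float64(0.0099), np.float64(-0.0015), np.float64(0.0798)]
az 12.3 1.2
[np.float64(0.0003), np.float64(0.0061), np.float64(-0.0011), np.float64(0.0493), np.float64(0.0004), np.float64(0.0061), np.float64(-0.0013), np.float64(0.0487), np.float64(0.0004), np.float64(0.0061), np.float64(-0.0014), np.float64(0.0482), np.float64(0.0005), np.float64(0.006), np.float64(-0.0015), np.float64(0.0476)]
```

Request:
arm_command(
  steps=[0,0.0094,-0.0006,0.076,0.0002,0.0093,-0.001,0.0755,0.0003,0.0093,-0.0013,0.075,0,0,0,0],
)

```text
clock: 27.88
position: [453.3, 200.8, 86.6]
ee_rot: [-0.114, 0.993, -0.0, -0.0]
contact_force: [0.1, -4.3, -6.9]
gripper_width: 22.6
grasp_force: 68.2
```

```bash
cat >> h.py <<'E'
def nutang():
    out=[]
    for nm in("top","scene"):
        s,c,im=snap(nm);b=im.astype(float);r=b[...,2]-np.maximum(b[...,0],b[...,1])
        f=np.radians(np.arange(-95,-30,1.));
        sc=[]
        for a in np.degrees(f):   # mean redness along the nut-top line and along the flange line
            q=np.array([proj(c,on(a,t,30)) for t in np.linspace(22,31,7)],np.float32)
            e=np.array([proj(c,on(a,t,0)) for t in np.linspace(36,41,5)],np.float32)
            sc.append([cv2.remap(r.astype(np.float32),p[None,:,0],p[None,:,1],cv2.INTER_LINEAR).mean() for p in(q,e)])
        sc=np.array(sc);A=np.degrees(f);o=[]
        for k in(0,1):
            v=np.clip(sc[:,k]-.5*sc[:,k].max(),0,None);o+=[round((A*v).sum()/max(v.sum(),1e-6),1),round(sc[:,k].max(),0)]
        print(nm,"nut",o[:2],"flange",o[2:])
E
python3 - <<'E'
from h import *
st();nutang()
E
```

```text
27.88 p [453.3 200.8  86.6] xaz -166.9 yaz 103.1 f [ 0.1 -4.3 -6.9] t [0.13 0.5  0.48] w 22.6 g 68.2 j6 -2.09
top nut [np.float64(-68.4), np.float32(67.0)] flange [np.float64(-75.9), np.float32(22.0)]
scene nut [np.float64(-62.3), np.float32(39.0)] flange [np.float64(-71.2), np.float32(41.0)]
```

Request:
arm_command(
  steps=[0.0003,0.0061,-0.0011,0.049,0.0004,0.0061,-0.0013,0.049,0,0,0,0],
)

```text
clock: 28.35
position: [449.9, 212.5, 88.9]
ee_rot: [-0.066, 0.998, -0.0, -0.001]
contact_force: [-1.9, -3.3, -9.3]
gripper_width: 22.7
grasp_force: 74.3
```

```bash
python3 - <<'E'
from h import *
st();nutang();nutang()
E
```

```text
28.35 p [449.9 212.5  88.9] xaz -172.5 yaz 97.5 f [-1.9 -3.3 -9.3] t [0.38 0.76 0.66] w 22.7 g 74.3 j6 -2.21
top nut [np.float64(-73.2), np.float32(73.0)] flange [np.float64(-76.8), np.float32(59.0)]
scene nut [np.float64(-68.3), np.float32(45.0)] flange [np.float64(-71.4), np.float32(35.0)]
top nut [np.float64(-73.2), np.float32(73.0)] flange [np.float64(-76.8), np.float32(60.0)]
scene nut [np.float64(-68.4), np.float32(45.0)] flange [np.float64(-71.4), np.float32(36.0)]
```

Request:
arm_command(
  steps=[0.0004,0.0061,-0.0014,0.048,0,0,0,0],
)

```text
clock: 28.8
position: [448.4, 218.5, 90.4]
ee_rot: [-0.042, 0.999, -0.0, -0.001]
contact_force: [-2.2, -3.1, -9.2]
gripper_width: 22.7
grasp_force: 78.6
```

```bash
python3 - <<'E'
from h import *
st();nutang()
E
```

```text
28.8 p [448.4 218.5  90.4] xaz -175.2 yaz 94.8 f [-2.2 -3.1 -9.2] t [0.25 1.13 0.64] w 22.7 g 78.6 j6 -2.27
top nut [np.float64(-75.6), np.float32(77.0)] flange [np.float64(-77.0), np.float32(64.0)]
scene nut [np.float64(-69.4), np.float32(44.0)] flange [np.float64(-71.4), np.float32(34.0)]
```

Request:
arm_command(
  steps=[0.0002,0.0026,-0.0006,0.021,0,0,0,0],
)

```text
clock: 29.15
position: [448.0, 221.0, 90.9]
ee_rot: [-0.031, 1.0, -0.001, -0.001]
contact_force: [-1.3, -5.2, -10.3]
gripper_width: 22.7
grasp_force: 79.3
```

```bash
python3 - <<'E'
from h import *
st();nutang()
E
```

```text
29.15 p [448.  221.   90.9] xaz -176.4 yaz 93.6 f [ -1.3  -5.2 -10.3] t [0.18 1.16 0.74] w 22.7 g 79.3 j6 -2.29
top nut [np.float64(-76.7), np.float32(59.0)] flange [np.float64(-77.1), np.float32(65.0)]
scene nut [np.float64(-70.6), np.float32(42.0)] flange [np.float64(-70.9), np.float32(34.0)]
```

Request:
arm_command(
  steps=[-0.0004,-0.0056,0.0014,-0.045,-0.0004,-0.0056,0.0013,-0.045,-0.0003,-0.0055,0.0011,-0.045,0,0,0,0],
)

```text
clock: 29.75
position: [451.2, 204.8, 87.7]
ee_rot: [-0.098, 0.995, -0.0, -0.001]
contact_force: [-3.9, -2.0, -6.6]
gripper_width: 22.5
grasp_force: 62.8
```

```bash
python3 - <<'E'
from h import *
st();nutang()
E
```

```text
29.75 p [451.2 204.8  87.7] xaz -168.8 yaz 101.2 f [-3.9 -2.  -6.6] t [-0.28  1.39  0.15] w 22.5 g 62.8 j6 -2.13
top nut [np.float64(-71.7), np.float32(67.0)] flange [np.float64(-76.8), np.float32(54.0)]
scene nut [np.float64(-66.1), np.float32(42.0)] flange [np.float64(-71.2), np.float32(38.0)]
```

Backing off turned the nut back by about 5°, because the jaw grips it with little play. I'll turn it forward again, back off only about 2°, and then pull straight out along the handle.

Request:
arm_command(
  steps=[0.0003,0.0055,-0.0011,0.045,0.0004,0.0056,-0.0013,0.045,0.0004,0.0056,-0.0014,0.045,0,0,0,0],
)

```text
clock: 30.35
position: [447.5, 221.8, 90.9]
ee_rot: [-0.032, 0.999, -0.0, -0.0]
contact_force: [-3.6, -1.8, -11.1]
gripper_width: 22.5
grasp_force: 67.7
```

```bash
python3 - <<'E'
from h import *
st();nutang()
E
```

```text
30.35 p [447.5 221.8  90.9] xaz -176.3 yaz 93.7 f [ -3.6  -1.8 -11.1] t [0.51 1.61 0.63] w 22.5 g 67.7 j6 -2.29
top nut [np.float64(-78.7), np.float32(71.0)] flange [np.float64(-77.1), np.float32(65.0)]
scene nut [np.float64(-72.0), np.float32(36.0)] flange [np.float64(-71.0), np.float32(40.0)]
```

Request:
arm_command(
  steps=[-0.0002,-0.0038,0.0008,-0.03,0,0,0,0],
)

```text
clock: 30.7
position: [448.2, 218.0, 90.5]
ee_rot: [-0.046, 0.999, 0.0, -0.0]
contact_force: [-5.4, 2.0, -10.5]
gripper_width: 22.7
grasp_force: 65.0
```

```bash
python3 - <<'E'
from h import *
st();nutang()
E
```

```text
30.7 p [448.2 218.   90.5] xaz -174.7 yaz 95.3 f [ -5.4   2.  -10.5] t [1.06 2.16 0.48] w 22.7 g 65.0 j6 -2.26
top nut [np.float64(-77.6), np.float32(58.0)] flange [np.float64(-77.1), np.float32(64.0)]
scene nut [np.float64(-70.6), np.float32(45.0)] flange [np.float64(-70.9), np.float32(38.0)]
```

Request:
arm_command(
  steps=[0.0002,0.003,-0.0007,0.024,0,0,0,0],
)

```text
clock: 31.05
position: [447.6, 220.7, 91.1]
ee_rot: [-0.034, 0.999, -0.0, -0.0]
contact_force: [-4.9, 0.4, -12.3]
gripper_width: 22.1
grasp_force: 66.4
```

```bash
python3 - <<'E'
from h import *
s=st();nutang();s,c,im=snap("wrist");print(tail(im))
b=im.astype(int);m=(b[...,2]-np.maximum(b[...,0],b[...,1])>40);m[:185]=0;m[215:]=0
ys,xs=np.nonzero(m[:, :]);k=(xs>270)&(xs<360);xs,ys=xs[k],ys[k]
for q in range(xs.min(),xs.max()+1,7):print(q,ys[abs(xs-q)<3].mean().round(1),end="; ")
r=np.array(s["position"])-F;r/=1e3
f=np.array(s["contact_force"]);t=np.array(s["wrist_torque"])-.2*np.array([f[1],-f[0],0]);print("\nnut torque",(t+np.cross(r,f))@n)
E
```

```text
31.05 p [447.6 220.7  91.1] xaz -176.1 yaz 93.9 f [ -4.9   0.4 -12.3] t [0.71 2.08 0.66] w 22.1 g 66.4 j6 -2.29
top nut [np.float64(-78.7), np.float32(71.0)] flange [np.float64(-77.1), np.float32(66.0)]
scene nut [np.float64(-71.9), np.float32(36.0)] flange [np.float64(-71.4), np.float32(37.0)]
[([286, 198, 57, 14, 314], [315.8, 201.8])]
271 206.7; 278 200.1; 285 199.0; 292 202.1; 299 201.5; 306 201.5; 313 201.5; 320 201.3; 327 201.0; 334 201.2; 341 199.9; 348 199.5; 355 199.5; 
nut torque 0.10266697391464412
```

Request:
arm_command(
  steps=[0.0068,-0.0011,0.0041,0,0,0,0,0],
)

```text
clock: 31.45
position: [447.2, 221.9, 90.8]
ee_rot: [-0.035, 0.999, 0.003, 0.007]
contact_force: [8.0, -2.7, -4.6]
gripper_width: 22.7
grasp_force: 66.5
```

```bash
cat >> h.py <<'E'
def tq():
    s=st();r=(np.array(s["position"])-F)/1e3;f=np.array(s["contact_force"]);t=np.array(s["wrist_torque"])-.2*np.array([f[1],-f[0],0]);print("nut torque",((t+np.cross(r,f))@n).round(2));nutang()
E
python3 - <<'E'
from h import *
tq()
E
```

```text
31.45 p [447.2 221.9  90.8] xaz -176.0 yaz 94.1 f [ 8.  -2.7 -4.6] t [-0.31 -1.42  0.46] w 22.7 g 66.5 j6 -2.29
nut torque 0.99
top nut [np.float64(-78.7), np.float32(71.0)] flange [np.float64(-77.0), np.float32(64.0)]
scene nut [np.float64(-71.6), np.float32(37.0)] flange [np.float64(-70.8), np.float32(39.0)]
```

Request:
arm_command(
  steps=[-0.005,0.0008,-0.003,0,0,0,0,0],
  grip=0.0235,
)

```text
clock: 31.8
position: [447.2, 220.9, 91.1]
ee_rot: [-0.034, 0.999, 0.001, 0.001]
contact_force: [-2.8, -1.6, -5.5]
gripper_width: 23.6
grasp_force: 36.4
```

```bash
python3 - <<'E'
from h import *
tq();s,c,im=snap("wrist");print(tail(im))
E
```

```text
31.8 p [447.2 220.9  91.1] xaz -176.1 yaz 93.9 f [-2.8 -1.6 -5.5] t [0.32 0.85 0.38] w 23.6 g 36.4 j6 -2.29
nut torque 0.29
top nut [np.float64(-78.7), np.float32(71.0)] flange [np.float64(-77.0), np.float32(64.0)]
scene nut [np.float64(-72.2), np.float32(35.0)] flange [np.float64(-70.9), np.float32(40.0)]
[([286, 198, 57, 16, 317], [315.1, 202.2])]
```

Request:
arm_command(
  steps=[0,0,0,0,0,0,0,0],
  grip=0.0247,
)

```text
clock: 32.2
position: [447.0, 220.8, 90.9]
ee_rot: [-0.034, 0.999, 0.0, 0.001]
contact_force: [0.1, -0.4, -3.5]
gripper_width: 24.8
grasp_force: 12.3
```

```bash
python3 - <<'E'
from h import *
tq();s,c,im=snap("wrist");print(tail(im))
E
```

```text
32.2 p [447.  220.8  90.9] xaz -176.1 yaz 93.9 f [ 0.1 -0.4 -3.5] t [0.   0.14 0.15] w 24.8 g 12.3 j6 -2.29
nut torque 0.23
top nut [np.float64(-78.7), np.float32(71.0)] flange [np.float64(-77.2), np.float32(64.0)]
scene nut [np.float64(-71.7), np.float32(37.0)] flange [np.float64(-70.9), np.float32(42.0)]
[([286, 198, 58, 17, 321], [315.6, 202.6])]
```

Request:
arm_command(
  steps=[0.0043,-0.0007,0.0026,0,0.0043,-0.0007,0.0026,0,0,0,0,0],
)

```text
clock: 32.72
position: [444.0, 221.7, 88.8]
ee_rot: [-0.036, 0.999, 0.004, 0.007]
contact_force: [10.5, -3.1, 3.3]
gripper_width: 25.1
grasp_force: 9.9
```

```bash
python3 - <<'E'
from h import *
tq();s,c,im=snap("wrist");print(tail(im))
E
```

```text
32.73 p [444.  221.7  88.8] xaz -175.9 yaz 94.1 f [10.5 -3.1  3.3] t [-0.79 -3.01 -0.02] w 25.1 g 9.9 j6 -2.3
nut torque 0.95
top nut [np.float64(-78.8), np.float32(71.0)] flange [np.float64(-77.1), np.float32(68.0)]
scene nut [np.float64(-71.9), np.float32(35.0)] flange [np.float64(-70.9), np.float32(41.0)]
[([286, 206, 58, 16, 326], [315.3, 210.6])]
```

Request:
arm_command(
  steps=[-0.005,0.0008,-0.003,0,-0.0004,-0.0056,0.0014,-0.045,0,0,0,0],
)

```text
clock: 33.25
position: [444.3, 214.2, 87.2]
ee_rot: [-0.056, 0.998, 0.0, 0.001]
contact_force: [2.7, -0.7, -0.3]
gripper_width: 24.4
grasp_force: 8.1
```

```bash
python3 - <<'E'
from h import *
tq();s,c,im=snap("wrist");print(tail(im))
E
```

```text
33.25 p [444.3 214.2  87.2] xaz -173.5 yaz 96.5 f [ 2.7 -0.7 -0.3] t [-0.28 -0.68 -0.02] w 24.4 g 8.1 j6 -2.24
nut torque 0.29
top nut [np.float64(-78.7), np.float32(69.0)] flange [np.float64(-77.1), np.float32(64.0)]
scene nut [np.float64(-71.9), np.float32(35.0)] flange [np.float64(-70.9), np.float32(40.0)]
[([286, 206, 57, 16, 321], [315.0, 210.3])]
```

Request:
arm_command(
  steps=[-0.0004,-0.0056,0.0013,-0.045,0,0,0,0],
)

```text
clock: 33.65
position: [443.4, 207.9, 84.8]
ee_rot: [-0.078, 0.997, -0.0, -0.001]
contact_force: [-1.3, -0.1, -2.1]
gripper_width: 24.8
grasp_force: 2.3
```

```bash
python3 - <<'E'
from h import *
tq()
E
```

```text
33.65 p [443.4 207.9  84.8] xaz -171.0 yaz 99.0 f [-1.3 -0.1 -2.1] t [-0.05  0.26  0.08] w 24.8 g 2.3 j6 -2.18
nut torque 0.11
top nut [np.float64(-78.7), np.float32(69.0)] flange [np.float64(-76.9), np.float32(66.0)]
scene nut [np.float64(-72.6), np.float32(39.0)] flange [np.float64(-72.4), np.float32(13.0)]
```

Request:
arm_command(
  steps=[0,0,0,0,0.0043,-0.0004,0.0026,0,0.0043,-0.0004,0.0026,0,0,0,0,0],
  grip=0.0238,
)

```text
clock: 34.25
position: [435.3, 206.0, 79.9]
ee_rot: [-0.079, 0.997, -0.0, -0.001]
contact_force: [-1.0, -0.5, -2.1]
gripper_width: 23.8
grasp_force: 12.7
```

```bash
python3 - <<'E'
from h import *
tq();s,c,im=snap("wrist");print(tail(im))
E
```

```text
34.25 p [435.3 206.   79.9] xaz -170.9 yaz 99.1 f [-1.  -0.5 -2.1] t [0.09 0.31 0.17] w 23.8 g 12.7 j6 -2.19
nut torque 0.12
top nut [np.float64(-78.6), np.float32(70.0)] flange [np.float64(-77.1), np.float32(79.0)]
scene nut [np.float64(-72.9), np.float32(39.0)] flange [np.float64(-73.3), np.float32(26.0)]
[([285, 205, 57, 10, 309], [313.0, 209.0])]
```

Request:
arm_command(
  steps=[0.0086,-0.0008,0.0051,0,0.0086,-0.0008,0.0051,0,0.0086,-0.0008,0.0051,0],
)

```text
clock: 34.78
position: [410.1, 199.4, 64.5]
ee_rot: [-0.079, 0.997, -0.0, -0.0]
contact_force: [-0.2, 0.4, -1.4]
gripper_width: 24.1
grasp_force: 11.9
```

Request:
arm_command(
  steps=[0,0,0,0,0.0086,-0.0006,0.0051,0,0.0086,-0.0006,0.0051,0,0.0086,-0.0006,0.0051,0,0.0086,0,0.003,0,0.02,0,0,0,0.02,0,0,0,0,0,0,0],
  grip=0.01,
)

```text
clock: 35.78
position: [336.5, 185.6, 46.6]
ee_rot: [-0.08, 0.997, -0.0, -0.0]
contact_force: [0.5, 0.6, -3.1]
gripper_width: 22.3
grasp_force: 59.1
```

```bash
python3 - <<'E'
from h import *
tq();s,c,im=snap("wrist");print(tail(im));reds(im,c,50)
E
```

```text
35.77 p [336.5 185.6  46.6] xaz -170.9 yaz 99.1 f [ 0.5  0.6 -3.1] t [ 0.01  0.13 -0.03] w 22.3 g 59.1 j6 -2.34
nut torque -0.01
top nut [np.float64(-78.6), np.float32(70.0)] flange [np.float64(-77.0), np.float32(79.0)]
scene nut [np.float64(-73.0), np.float32(39.0)] flange [np.float64(-71.8), np.float32(41.0)]
[([286, 205, 56, 10, 291], [313.8, 208.8])]
```

The wrench is off and the nut stayed put (−78.6° against −77.0° for the flange line). I'm carrying the wrench back to the bare patch of table where it lay.

Request:
arm_command(
  steps=[0,0,-0.05,0,0,0,-0.05,0,0,0,-0.05,0,0,0,-0.05,0,-0.0209,-0.0457,0,0,-0.0209,-0.0457,0,0,-0.0209,-0.0457,0,0,0.0055,-0.0501,0,0,0.0055,-0.0501,0,0,0.0055,-0.0501,0,0,0.0055,-0.0501,0,0,0.0055,-0.0501,0,0,0.0055,-0.0501,0,0,0.0055,-0.0501,0,0,0.0055,-0.0501,0,0,0.0055,-0.0501,0,0,0,0,0,-0.095,0,0,0,-0.095,0,0,0,0],
)

```text
clock: 38.3
position: [443.4, -392.9, 245.8]
ee_rot: [-0.172, 0.985, 0.0, -0.0]
contact_force: [-1.1, 0.2, -3.7]
gripper_width: 22.3
grasp_force: 59.7
```

```bash
python3 - <<'E'
from h import *
st();nutang();s,c,im=snap("wrist");print(tail(im))
E
```

```text
38.3 p [ 443.4 -392.9  245.8] xaz -160.2 yaz 109.8 f [-1.1  0.2 -3.7] t [-0.09  0.23  0.02] w 22.3 g 59.7 j6 -0.77
top nut [np.float64(-78.6), np.float32(67.0)] flange [np.float64(-77.1), np.float32(76.0)]
scene nut [np.float64(-72.8), np.float32(38.0)] flange [np.float64(-71.6), np.float32(43.0)]
[([286, 205, 56, 10, 301], [313.4, 208.9])]
```

Request:
arm_command(
  steps=[0,0,0.05,0,0,0,0.05,0,0,0,0.05,0,0,0,0.045,0,0,0,0.008,0,0,0,0.006,0,0,0,0.006,0,0,0,0.006,0,0,0,0.005,0,0,0,0,0],
)

```text
clock: 39.7
position: [448.0, -393.4, 25.1]
ee_rot: [-0.174, 0.985, -0.003, 0.004]
contact_force: [2.6, 4.3, 11.8]
gripper_width: 22.4
grasp_force: 61.7
```

```bash
python3 - <<'E'
from h import *
st();s,c,im=snap("wrist");print(tail(im))
E
```

```text
39.7 p [ 448.  -393.4   25.1] xaz -159.9 yaz 110.1 f [ 2.6  4.3 11.8] t [ 1.44 -0.4  -0.1 ] w 22.4 g 61.7 j6 -0.77
[([286, 204, 59, 9, 324], [315.3, 207.9])]
```

Request:
arm_command(
  steps=[0,0,0.002,0,0,0,0.001,0,0,0,0,0],
  grip=0.0232,
)

```text
clock: 40.12
position: [445.5, -393.1, 19.2]
ee_rot: [-0.174, 0.985, -0.002, 0.002]
contact_force: [2.5, -0.3, 3.0]
gripper_width: 23.7
grasp_force: 26.9
```

```bash
python3 - <<'E'
from h import *
st();s,c,im=snap("wrist");print(tail(im))
E
```

```text
40.12 p [ 445.5 -393.1   19.2] xaz -160.0 yaz 110.0 f [ 2.5 -0.3  3. ] t [-0.2  -0.61  0.04] w 23.7 g 26.9 j6 -0.77
[([284, 205, 61, 10, 316], [313.8, 209.4])]
```

Request:
arm_command(
  steps=[0,0,0,0,0,0,0,0,0,0,0,0],
  grip=0.0236,
)

```text
clock: 40.55
position: [442.1, -391.7, 16.6]
ee_rot: [-0.173, 0.985, 0.001, -0.001]
contact_force: [-0.7, -0.2, -2.4]
gripper_width: 23.6
grasp_force: 12.8
```

```bash
python3 - <<'E'
from h import *
st();s,c,im=snap("wrist");print(tail(im))
E
```

```text
40.55 p [ 442.1 -391.7   16.6] xaz -160.1 yaz 109.9 f [-0.7 -0.2 -2.4] t [0.08 0.2  0.07] w 23.6 g 12.8 j6 -0.77
[([283, 209, 64, 10, 345], [314.4, 214.1])]
```

Request:
arm_command(
  steps=[0,0,0.004,0,0,0,0.003,0,0,0,0.002,0,0,0,0,0],
)

```text
clock: 41.1
position: [443.3, -392.3, 10.5]
ee_rot: [-0.173, 0.985, -0.0, -0.0]
contact_force: [-4.8, 2.7, 10.8]
gripper_width: 23.6
grasp_force: 14.0
```

```bash
python3 - <<'E'
from h import *
st();s,c,im=snap("wrist");print(tail(im))
E
```

```text
41.1 p [ 443.3 -392.3   10.5] xaz -160.0 yaz 110.0 f [-4.8  2.7 10.8] t [ 0.9   1.09 -0.  ] w 23.6 g 14.0 j6 -0.77
[([283, 208, 64, 10, 342], [314.5, 213.1])]
```

Request:
arm_command(
  steps=[0,0,0,0,0,0,0,0,0,0,0,0],
  grip=0.03,
)

```text
clock: 41.52
position: [443.7, -392.2, 8.4]
ee_rot: [-0.173, 0.985, -0.0, 0.0]
contact_force: [0.2, 0.2, -0.2]
gripper_width: 29.7
grasp_force: 0.0
```

Request:
arm_command(
  steps=[0,0,0,0,0,0,0,0,0,0,0,0,0,0,0,0,0,0,-0.04,0,0,0,-0.06,0,0,0,-0.06,0,0,0,-0.06,0,0,0,-0.06,0,0,0,-0.06,0,0,0,0,0],
  grip=0.0854,
)

```text
clock: 42.9
position: [444.9, -393.5, 355.2]
ee_rot: [-0.173, 0.985, -0.004, 0.005]
contact_force: [0.0, -0.7, -0.4]
gripper_width: 85.2
grasp_force: 0.0
```

```bash
python3 - <<'E'
from h import *
st();s,c,im=snap("wrist");np.savez("w10.npz",K=c["camera_matrix"],T=c["cam_to_world"]);cv2.imwrite("pics/w10.png",im)
m=((im.max(2)<70)*255).astype(np.uint8);k,l,sx,ce=cv2.connectedComponentsWithStats(m)
for i in range(1,k):
    if sx[i,4]>500 and 200<ce[i][0]<420 and ce[i][1]<250:
        ys,xs=np.nonzero(l==i);r=cv2.minAreaRect(np.c_[xs,ys].astype(np.float32));print(sx[i],r,[np.round(ray(c,p,24)[:2],1) for p in cv2.boxPoints(r)])
# bright steel
hsv=cv2.cvtColor(im,cv2.COLOR_BGR2HSV);m=((hsv[...,1]<40)&(hsv[...,2]>150)).astype(np.uint8);k,l,sx,ce=cv2.connectedComponentsWithStats(m)
for i in range(1,k):
    if sx[i,4]>500: print("steel",sx[i],ce[i].round(1))
o=cv2.imread("pics/w5.png");print("old tail",tail(o)[:4]);print("new tail",tail(im)[:4])
E
```

```text
42.9 p [ 444.9 -393.5  355.2] xaz -160.0 yaz 110.0 f [ 0.  -0.7 -0.4] t [ 0.01 -0.08  0.05] w 85.2 g 0.0 j6 -0.77
[310 133  17  59 980] ((317.9999694824219, 161.99998474121094), (57.99999237060547, 15.999998092651367), 90.0) [array([ 422. , -412.4]), array([ 414.8, -392.6]), array([ 488.5, -365.1]), array([ 496.1, -385.8])]
steel [  439   199   172   138 14515] [530.9 259.5]
steel [ 287  200   63   69 1734] [318.1 229. ]
old tail [([304, 108, 20, 4, 49], [313.3, 109.5]), ([305, 172, 19, 4, 47], [314.1, 173.7])]
new tail [([309, 130, 19, 3, 54], [318.0, 131.0]), ([309, 192, 19, 3, 50], [317.9, 193.1])]
```

The wrench is flat (both rings 19 px wide, level). Next I check the nut from above with the wrist camera.

Request:
arm_command(
  steps=[-0.026,0.0416,0,0,-0.026,0.0416,0,0,-0.026,0.0416,0,0,-0.026,0.0416,0,0,-0.026,0.0416,0,0,-0.026,0.0416,0,0,-0.026,0.0416,0,0,-0.026,0.0416,0,0,-0.026,0.0416,0,0,-0.026,0.0416,0,0,-0.026,0.0416,0,0,-0.026,0.0416,0,0,-0.026,0.0416,0,0,0,0,0,0,0,0,0,0],
)

```text
clock: 44.82
position: [576.2, 231.2, 347.0]
ee_rot: [-0.173, 0.985, -0.001, -0.001]
contact_force: [0.1, -0.4, 1.6]
gripper_width: 85.3
grasp_force: 0.0
```

```bash
python3 - <<'E'
from h import *
st();s,c,im=snap("wrist");cv2.imwrite("pics/w11.png",im);reds(im,c,50);redpx("wrist",50);nutang()
b=im.astype(float);r=(b[...,2]-np.maximum(b[...,0],b[...,1])).astype(np.float32)
A=np.arange(-95,-60,.5)
for h,lo,hi in((30,22,31),(0,36,41)):
    v=np.array([cv2.remap(r,*[np.array([proj(c,on(a,t,h)) for t in np.linspace(lo,hi,9)],np.float32)[None,:,k] for k in(0,1)],cv2.INTER_LINEAR).mean() for a in A]);w=np.clip(v-.5*v.max(),0,None);print(h,(A*w).sum()/w.sum(),v.max())
E
```

```text
44.83 p [576.2 231.2 347. ] xaz -160.0 yaz 110.0 f [ 0.1 -0.4  1.6] t [-0.01  0.05 -0.02] w 85.3 g 0.0 j6 -1.86
red [283 182  10   6  30] [287.2 184.2] as flange [-103.2   29.8] as nut top [-79.7  25.2]
red [277 189  11  15  42] [282.2 198.1] as flange [-80.2  37.3] as nut top [-62.6  35.9]
wrist area 4 [305.8 158. ] flange [-169.3   30. ] nut [-167.5   16.5]
wrist area 2 [318.5 156. ] flange [165.   29.2] nut [150.7  17.2]
wrist area 12 [322.2 159. ] flange [156.2  26.2] nut [135.   15.8]
wrist area 26 [305.2 161.5] flange [-165.    26.8] nut [-159.6   13.8]
wrist area 9 [325.6 165. ] flange [143.4  20.9] nut [109.6  13.6]
wrist area 5 [297.6 165.6] flange [-146.8   28.1] nut [-130.6   16.5]
wrist area 2 [329.5 165. ] flange [134.   22.7] nut [102.6  16.8]
wrist area 7 [297.9 170.6] flange [-138.3   24.3] nut [-113.8   14.4]
wrist area 2 [329.5 170.5] flange [123.6  18.1] nut [84.  15.3]
wrist area 5 [300.8 173.6] flange [-135.6   19.8] nut [-101.2   11.4]
wrist area 2 [294.5 174. ] flange [-127.3   25.4] nut [-101.1   17.2]
wrist area 2 [327.5 174. ] flange [119.3  14.1] nut [70.7 
[... 795 characters left out ...]
3]
wrist area 61 [283.  197.3] flange [-80.8  36.8] nut [-63.   35.4]
wrist area 7 [302.1 187. ] flange [-89.5  15.4] nut [-49.1  16.5]
wrist area 2 [310.5 187. ] flange [-72.8   7.5] nut [-21.6  13.7]
wrist area 3 [323.7 186.7] flange [47.7  7.7] nut [23.5 16.8]
wrist area 3 [310.3 190. ] flange [-56.7   9.6] nut [-20.4  16.5]
wrist area 2 [319.  189.5] flange [4.5 6.9] nut [ 6.7 17.1]
wrist area 2 [316.5 191. ] flange [-15.8   8.1] nut [-1.6 17.8]
top nut [np.float64(-78.6), np.float32(71.0)] flange [np.float64(-77.0), np.float32(80.0)]
scene nut [np.float64(-73.0), np.float32(38.0)] flange [np.float64(-71.8), np.float32(42.0)]
30 -79.48591657407545 139.89236
0 -77.80673307447765 154.11436
```

```bash
python3 - <<'E'
from bench import *
print(job_done())
E
```

```text
the job is handed in; nothing more can be done
None
```

I spun the nut snug by the fingers and tightened it with the wrench until the red lines met within about 0.03 rad (slightly past); while the wrench was on, a first try at backing off turned the nut back about 5°, so I tightened it again, then took the wrench off with the nut unmoved and laid it flat where it first lay, and I handed the job in at about 45 s.

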